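Stack the heated chip assembly in its jig

TASK

Build the heated chip stack in the aluminium jig, from the bottom up: first the black heater plate flat in the nest between the four corner guides, then the thick three-channel chip flat on the middle of the plate, then the steel cover plate with the window flat on the chip, and last the larger of the two knobbed weights upright on the middle of the cover. Centre each on the one below, with the long sides of plate, chip and cover parallel, and leave it released. Leave the small weight and the other chip (the one with the rows of wells) where they are.

Things in the scene. Friction and masses are not known exactly. Their poses are not given: they have to be found in the camera images.
- jig: Fixed assembly jig: bright aluminium plate 78 (x) x 146 (y) x 10 mm, with four black L-shaped corner guides 6 mm high round a nest 57 x 124 mm, open along the middle of the long sides. Origin: centre of its underside; nest floor 10 mm above it, nest centre right over it; z up. A tall drawer tower rises about 0.13 m behind it: come over the jig from the front, not in a wide swing.
- heater: Heater plate, plain black flat plate 50 (x) x 117 (y) x 5 (z) mm, 0.11 kg. Lies flat; origin at the centre of its underside, z up. Grip it across x.
- chip: Three-channel acrylic chip, clear/whitish thick block on a slide: base 34 (x) x 76 (y) x 2 mm, block on it up to 10 mm high over nearly the whole base (its centre 1 mm off towards +x and -y). 14 g. Lies flat; origin at the centre of its underside, z up. Grip it across x.
- cover: Cover plate, flat bare steel frame 44 (x) x 96 (y) x 6 (z) mm with one long window 20 x 56 mm in its middle, 0.09 kg. Lies flat; origin at the centre of its underside (in the window), z up. Grip it across x.
- big_weight: The larger steel weight: upright cylinder 38 mm in diameter and 34 mm high, with a knob 19 mm in diameter on a short neck on top, 50 mm high in all, about 0.3 kg. Origin at the centre of its underside, z up.
- small_weight: The smaller steel weight, same form: cylinder 23 mm in diameter and 18 mm high, 34 mm high in all with its knob. Origin at the centre of its underside. To be left alone.
- well_chip: The other chip: glass slide 26 (x) x 76 (y) x 2 mm with a narrower block of open wells, 9 mm high, over part of its length and a small blue mark at one end. Origin at the centre of its underside. To be left alone.

How it is judged:
On the way, in this order (a step that is already met when the one before it is completed fails the run):
1. the heater plate lies flat in the jig's nest and is let go (horizontal distance between heater and jig below 0.008 m and z of heater in the frame of jig between 0.007 and 0.013 m and angle between heater's own z axis and vertical below 0.05 rad and angle between the y axis of heater and the y axis of jig, either way round below 0.12 rad and contact force between the fingers and heater below 0.1 N and linear speed of heater below 0.02 m/s), for 0.2 s.
2. the three-channel chip lies flat on the middle of the heater plate and is let go (horizontal distance between heater and jig below 0.008 m and z of heater in the frame of jig between 0.007 and 0.013 m and angle between each of heater, chip's own z axis and vertical below 0.05 rad and angle between the y axis of heater and the y axis of jig, either way round below 0.12 rad and horizontal distance between chip and heater below 0.01 m and z of chip in the frame of heater between 0.002 and 0.008 m and angle between the y axis of chip and the y axis of heater, either way round below 0.17 rad and contact force between the fingers and chip below 0.1 N and linear speed of chip below 0.02 m/s), for 0.2 s.
3. the cover lies flat on the chip and is let go (horizontal distance between heater and jig below 0.008 m and z of heater in the frame of jig between 0.007 and 0.013 m and angle between each of heater, chip, cover's own z axis and vertical below 0.05 rad and angle between the y axis of heater and the y axis of jig, either way round below 0.12 rad and horizontal distance between chip and heater below 0.01 m and z of chip in the frame of heater between 0.002 and 0.008 m and angle between the y axis of chip and the y axis of heater, either way round below 0.17 rad and horizontal distance between cover and chip below 0.012 m and z of cover in the frame of chip between 0.007 and 0.013 m and angle between the y axis of cover and the y axis of chip, either way round below 0.17 rad and contact force between the fingers and cover below 0.1 N and linear speed of cover below 0.02 m/s), for 0.2 s.
4. the large weight stands on the middle of the cover and is let go (horizontal distance between heater and jig below 0.008 m and z of heater in the frame of jig between 0.007 and 0.013 m and angle between each of heater, chip, cover, big_weight's own z axis and vertical below 0.05 rad and angle between the y axis of heater and the y axis of jig, either way round below 0.12 rad and horizontal distance between chip and heater below 0.01 m and z of chip in the frame of heater between 0.002 and 0.008 m and angle between the y axis of chip and the y axis of heater, either way round below 0.17 rad and horizontal distance between cover and chip below 0.012 m and z of cover in the frame of chip between 0.007 and 0.013 m and angle between the y axis of cover and the y axis of chip, either way round below 0.17 rad and horizontal distance between big_weight and cover below 0.012 m and z of big_weight in the frame of cover between 0.003 and 0.009 m and contact force between the fingers and big_weight below 0.1 N and linear speed of big_weight below 0.02 m/s), for 0.2 s.
At the end, for the whole second after the job is handed in: Stack at rest, released: heater plate in the nest (centre within 8 mm, parallel within 0.12 rad), three-channel chip on it (10 mm, 0.17 rad), cover on the chip (12 mm, 0.17 rad), large weight upright on the cover (12 mm); each level within 0.05 rad, its height right within 3 mm (all of step 4 and contact force between the fingers and heater below 0.1 N and linear speed of each of heater, chip, cover below 0.02 m/s and contact force between the fingers and chip below 0.1 N and contact force between the fingers and cover below 0.1 N); the robot touches nothing.
It fails at once if the small weight is displaced by more than 20 mm (distance of small_weight from where it was at the start of the episode above 0.02 m).
It fails at once if the chip with wells is displaced by more than 20 mm (distance of well_chip from where it was at the start of the episode above 0.02 m).
It also fails if it takes over 144 s, if anything falls off the work surface, if the arm or the gripper's body presses on something with over 40 N, if the wrist force passes 120 N, or if a joint passes its speed limit or range.

ROBOT

A 6-joint arm with a two-finger parallel gripper is mounted at the origin on a cart in front of the work surface, level with it; the furniture and walls round the work are solid. World frame = base frame: x ahead of the robot, y to its left, z up, the work surface at z = 0. Lengths are in m, angles in rad, forces in N, time in s.
With the tool pointing down it reaches from about 0.425 to 0.925 m from the base axis. Payload 12.5 kg.
Tool frame: the origin (TCP) lies midway between the tips of the shut fingers; the grasp point (between the pads) lies 19 mm behind it (manip.tcp_to_grasp is the z of the grasp point in the tool frame, in m); z points along the fingers, y is the line along which they close (so a half turn about z gives the same grasp; the last joint's range is limited). The gripper opens to 85 mm and grips with 20 to 120 N. Pads are 22 mm wide; open, the fingers measure 114 mm over their backs; the gripper's body (76 mm by 85 mm) begins 54 mm behind the grasp point. The pads swing forward as they close: fully open they stand 13 mm farther back than shut.
Start: joints at [-1.344, 0.491, 1.559, -0, 1.092, -0.106], TCP at [0.204, -0.591, 0.231] pointing down, gripper open.
Joint ranges: [-3.1, 3.1], [-0.84, 2.19], [0.05, 2.79], [-1.13, 4.28], [0.06, 2.93], [-2.69, 2.69]. Speed limits (rad/s): [2.22, 2.22, 2.79, 3.14, 3.14, 3.14].

INTERFACE

Orientations are given as a unit quaternion [w, x, y, z].
In Python, from rig import manip, snapshot gives the robot as it stands. The module is installed in compiled form; this text tells all that it offers.
- The arm moves only by the tool jog_arm, never from a script. Its argument "motion" is a list of rows, each an object of numbers: "tx", "ty", "tz": the shift along the tool's x, y, z normalised to -1 to 1, where 1 is 0.02 m; "wx", "wy", "wz": the turn, a rotation vector about the tool's x, y, z normalised to -1 to 1, where 1 is 0.15 rad. In form: [{"tx": .., "ty": .., "tz": .., "wx": .., "wy": .., "wz": ..}, ...]. A call has 1 to 8 rows; each row shifts and turns the commanded pose from where the row before left it, along the tool's axes as they then stand; what a row does not reach is not made up. A row lasts 1/8 s, in which the tool goes at most 62.5 mm and 10.7 degrees, less where a joint would pass 70% of its speed; a pose out of reach is approached as far as the arm can. A call with a number of a shift or a turn outside -1 to 1 is refused whole. A call with a gripper value outside its range is refused whole. "claw" is the opening, from 0 (shut) to 1 (fully open), set as the call begins (left out, the last holds). The fingers move at their own pace and stop on an object; the grip force is fixed at half the most. Time passes only in rows, so rows that do not move let the fingers close. It gives the time, the measured TCP pose, the force, the opening and the grip force at its end, in the units of the state.
- manip.get_state(): the state, without advancing time (a new reading comes with each control period).
- snapshot(name): name is "side" or "top" or "wrist"; returns a dict with "image" (400x640x3 uint8, blue, green, red), "range_z" (400x640 float32, m along the optical axis (not along the pixel's ray), 0 where there is no reading), "intrinsics" (3x3 intrinsics, pixels), "k1" (the pictures are not rectified: a ray, as slopes to the right and down, at radius r is drawn at 1 + k1 r^2 times it, then the intrinsics apply), "rvec" (rotation vector, rad) and "tvec" (3), from world to camera coordinates, as OpenCV has them. Camera axes: x right, y down, z forward; pixel columns grow to the right and rows downward; lengths in m; the calibration is good to about 2 mm. A picture is of the moment at which its call begins.
- manip.hand_in(): hands the job in; it is judged then, once.
The state is a dict: "time": time; "joint_positions": joint angles; "joint_vel": joint speeds; "joint_efforts": joint torques, N m; "ee_pos": TCP position; "ee_rot": TCP orientation; "wrist_force": force on the tool from outside, world axes, zero at the start; "ft_torque": the same for the moment, N m; "width": finger opening in m; "gripper_force": force on a finger pad.
Only numpy, scipy, OpenCV 4.12 (cv2) and the standard library are available. Lean on these libraries where they do the work, as an engineer would, in place of code of your own. Each camera call takes 0.05 s, during which the arm holds its last target. There are 200 camera calls.

## Working session

There is one attempt and no reset: what is moved stays moved. The work goes in short steps, Python scripts to look and compute and a tool call to move; the robot and the scene stay as the last step left them, time stands still between calls to the robot, and variables do not carry over. Pictures are saved under pics/ and viewed, at most 14 in all, crops included, and the job is handed in when it is done.

Besides the shell and the picture viewer there is one more tool, called after ">>>" by a JSON object that holds its "api" and its "payload". jog_arm: Moves the arm, as the interface text tells. Its arguments: {"type":"object","properties":{"motion":{"type":"array","items":{"type":"object","properties":{"tx":{"type":"number"},"ty":{"type":"number"},"tz":{"type":"number"},"wx":{"type":"number"},"wy":{"type":"number"},"wz":{"type":"number"}}}},"claw":{"type":"number"}},"required":["motion"]}

```bash
mkdir -p pics; cat > h.py <<'E'
import numpy as np, cv2
from rig import manip, snapshot
from scipy.spatial.transform import Rotation as Ro
def pts(s):
    K=s["intrinsics"];R=cv2.Rodrigues(np.array(s["rvec"],float))[0];t=np.array(s["tvec"],float).ravel()
    return K,R,t,s["k1"]
def rays(s,uv):
    K,R,t,k=pts(s);uv=np.array(uv,float).reshape(-1,1,2)
    n=cv2.undistortPoints(uv,np.array(K,float),np.array([k,0,0,0,0],float)).reshape(-1,2)
    d=np.c_[n,np.ones(len(n))]
    return -R.T@t, d@R
def plane(s,uv,z):
    o,d=rays(s,uv);return o+d*((z-o[2])/d[:,2])[:,None]
def cloud(s):
    K,R,t,k=pts(s);h,w=s["range_z"].shape
    v,u=np.mgrid[:h,:w];o,d=rays(s,np.c_[u.ravel(),v.ravel()])
    P=(o+d*s["range_z"].reshape(-1,1)).reshape(h,w,3);P[s["range_z"]==0]=np.nan
    return P
def proj(s,P):
    K,R,t,k=pts(s)
    return cv2.projectPoints(np.array(P,float).reshape(-1,1,3),np.array(s["rvec"],float),t,np.array(K,float),np.array([k,0,0,0,0],float))[0].reshape(-1,2)
E
python3 - <<'E'
from h import *
import pickle
for n in("side","top","wrist"):
    s=snapshot(n);cv2.imwrite(f"pics/a_{n}.png",s["image"]);pickle.dump(s,open(f"a_{n}.pkl","wb"))
    K,R,t,k=pts(s);print(n,K[0][0],k,-R.T@t,R[2],np.isfinite(cloud(s)).mean())
print(manip.get_state(),manip.tcp_to_grasp)
E
```

```text
side 507.91748579824815 -0.0010491256371658406 [ 0.40343229 -1.14231623  0.6698952 ] [ 0.04474581  0.88220371 -0.46873706] 0.98408203125
top 370.4539276929356 -0.07130597320452638 [0.35539647 0.03567737 1.03332206] [ 0.09087254  0.00635212 -0.99584227] 0.99592578125
wrist 300.11899566792056 -0.0554332589114714 [ 0.28144943 -0.56349765  0.37420707] [-0.29665276 -0.10166746 -0.94955825] 0.9959375
{'time': 0.15, 'joint_positions': array([-1.34363527e+00,  4.91397991e-01,  1.55930389e+00,  1.00822162e-05,
        1.09171978e+00, -1.05596474e-01]), 'joint_vel': array([-0.00073513, -0.00297377, -0.00276728,  0.00048179,  0.00017335,
        0.00127426]), 'joint_efforts': array([ 2.50702135e-03, -6.18706226e+01, -2.61692137e+01, -4.94922801e-05,
        3.20273568e-03,  1.81033045e-05]), 'ee_pos': array([ 0.20414475, -0.59054435,  0.23087826]), 'ee_rot': array([-4.14010604e-04,  9.86191252e-01,  1.65609908e-01, -2.07146539e-05]), 'wrist_force': array([0.19230385, 0.19105122, 0.52440802]), 'ft_torque': array([ 0.09459851,  0.00690547, -0.00566254]), 'gripper_force': 0.0, 'width': 0.08531544987129036} -0.0187
```

View pics/a_top.png

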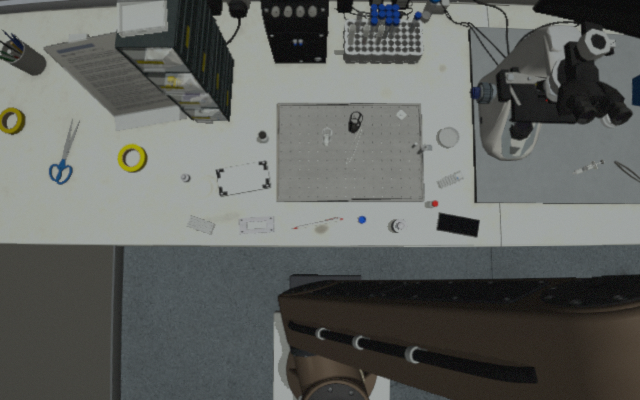

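View pics/a_side.png

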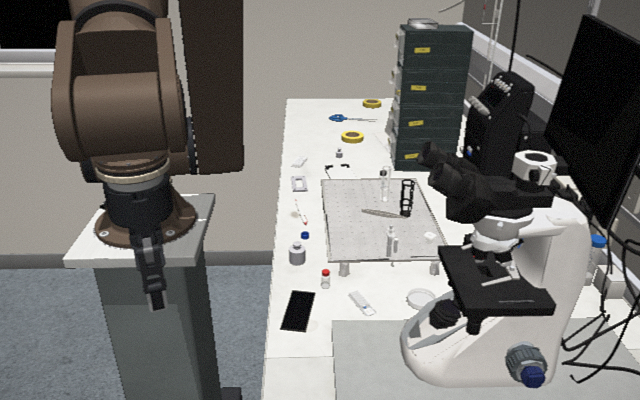

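The top view shows the jig around (243,178), the heater at (458,224), the cover at (257,225) and the big weight at (398,226). Two chip candidates are at (201,224) and (450,180). I'll zoom in to tell them apart.

```bash
python3 - <<'E'
from h import *
import pickle
s=pickle.load(open("a_top.pkl","rb"));im=s["image"]
a=cv2.resize(im[150:245,165:295],None,fx=5,fy=5,interpolation=cv2.INTER_CUBIC)
b=cv2.resize(im[165:245,380:490],None,fx=5,fy=5,interpolation=cv2.INTER_CUBIC)
cv2.imwrite("pics/b1.png",a);cv2.imwrite("pics/b2.png",b)
for n,u in dict(jig=(243,178),heater=(458,224),cover=(257,225),bw=(398,226),c1=(201,224),c2=(450,180),sw=(185,178)).items(): print(n,plane(s,[u],0.005).round(3),proj(pickle.load(open("a_side.pkl","rb")),plane(s,[u],0.005)).round())
E
```

```text
jig [[0.519 0.247 0.005]] [[341. 176.]]
heater [[ 0.389 -0.355  0.005]] [[297. 308.]]
cover [[0.387 0.206 0.005]] [[298. 183.]]
bw [[ 0.384 -0.186  0.005]] [[295. 259.]]
c1 [[0.389 0.364 0.005]] [[299. 161.]]
c2 [[ 0.513 -0.337  0.005]] [[359. 301.]]
sw [[0.52  0.413 0.005]] [[338. 155.]]
```

View pics/b1.png

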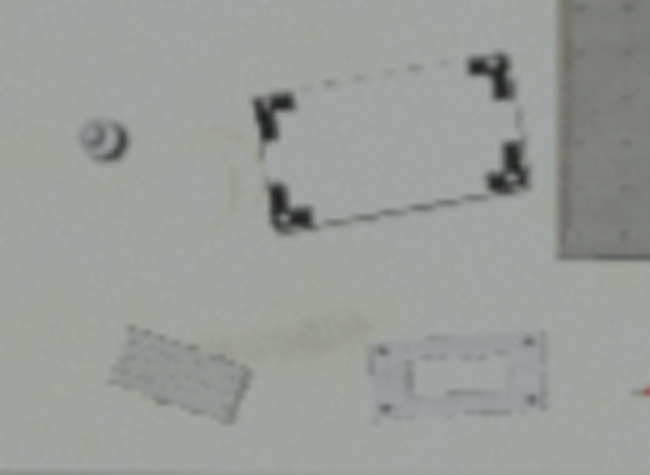

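View pics/b2.png

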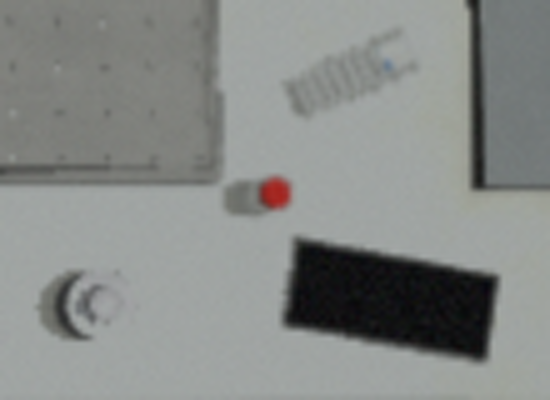

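The three-channel chip is at c1, next to the jig (b1 at about (180,375)). c2 has the blue mark, so it's the well chip. Next I'll measure shapes and obstacle heights.

```bash
cat >> h.py <<'E'
def rect(P):
    """min-area rectangle of world xy points: centre, (short,long) mm, angle of long axis from world +y (rad, ccw)"""
    (c,wh,a)=cv2.minAreaRect((np.array(P)[:,:2]*1000).astype(np.float32))
    b=cv2.boxPoints((c,wh,a));e=[b[1]-b[0],b[2]-b[1]];l=max(e,key=np.linalg.norm)
    if l[1]<0:l=-l
    return np.round(c,1),np.round(sorted(wh),1),round(float(np.arctan2(-l[0],l[1])),3)
def roi(s,c,r,z):
    q=proj(s,[[c[0]+i*r,c[1]+j*r,z] for i in(-1,1) for j in(-1,1)])
    a,b=np.clip(q.min(0),0,None).astype(int),q.max(0).astype(int)+1
    return a[0],a[1],b[0],b[1]
def local(s,c,r,z):
    m=np.zeros(s["image"].shape[:2],np.uint8);a=roi(s,c,r,z);m[a[1]:a[3],a[0]:a[2]]=1;return m
E
python3 - <<'E'
from h import *
import pickle
s=pickle.load(open("a_top.pkl","rb"));g=cv2.cvtColor(s["image"],cv2.COLOR_BGR2GRAY);C=cloud(s)
def meas(n,m,z):
    v,u=np.nonzero(m);print(n,m.sum(),*rect(plane(s,np.c_[u,v],z)))
meas("heater",(g<70)*local(s,(.389,-.355),.07,.005),.005)
meas("jigguides",(g<70)*local(s,(.519,.247),.085,.016),.016)
Z=C[...,2]
for n,c,r in(("cover",(.387,.206),.065),("chip",(.389,.364),.055),("bw",(.384,-.186),.035),("jig",(.519,.247),.09),("well",(.513,-.337),.055),("heater",(.389,-.355),.08)):
    m=local(s,c,r,.005)>0;zz=Z[m]
    mm=m&(Z>np.nanmedian(zz)+.003)
    print(n,np.nanpercentile(zz,[5,25,50,75,95,99]).round(4));
    P=C[mm]
    if len(P)>5: print("  raised",len(P),rect(P))
# height map, max in 5cm cells
print("ymid ",np.arange(-.55,.5,.1).round(2))
for x in np.arange(.3,.7,.05):
    print(round(x,2),[round(float(np.nanmax(np.append(Z[(abs(C[...,0]-x-.025)<.025)&(abs(C[...,1]-y)<.05)],-1))),3) for y in np.arange(-.55,.5,.1)])
E
```

```text
heater 686 [ 400.2 -354.9] [102.9 124.8] 0.139
jigguides 96 [516.8 246.5] [ 72.6 140.5] 0.18
cover [-0.0042 -0.0008  0.0007  0.0027  0.0074  0.0093]
  raised 452 (array([391.6, 206.8]), array([123.5, 133.7]), -0.033)
chip [-0.0024 -0.0006  0.0009  0.0029  0.0116  0.0136]
  raised 326 (array([389.3, 364.7]), array([102.2, 117.6]), 0.108)
bw [-0.0022 -0.0001  0.0015  0.0176  0.0478  0.0511]
  raised 195 (array([ 386.3, -181.6]), array([44. , 71.3]), -1.262)
jig [-0.0024 -0.0003  0.0015  0.0092  0.0136  0.0173]
  raised 1451 (array([521.6, 250.1]), array([180.1, 185.6]), 0.0)
well [-0.0025 -0.0006  0.0008  0.0023  0.0088  0.0119]
  raised 202 (array([ 511.4, -335.8]), array([108.7, 112. ]), -0.042)
heater [-0.9004 -0.001   0.001   0.004   0.0091  0.0308]
  raised 856 (array([ 399.7, -353.9]), array([143.5, 167.1]), -0.013)
ymid  [-0.55 -0.45 -0.35 -0.25 -0.15 -0.05  0.05  0.15  0.25  0.35  0.45]
0.3 [0.006, 0.006, 0.006, 0.771, 0.774, 0.005, 0.005, 0.006, 0.005, 0.005, 0.006]
0.35 [0.006, 0.009, 0.013, 0.037, 0.053, 0.012, 0.014, 0.01, 0.011, 0.017, 0.01]
0.4 [0.022, 0.02, 0.011, 0.046, 0.047, 0.048, 0.049, 0.047, 0.01, 0.016, 0.007]
0.45 [0.024, 0.024, 0.013, 0.05, 0.052, 0.051, 0.051, 0.05, 0.021, 0.02, 0.006]
0.5 [0.026, 0.024, 0.014, 0.051, 0.05, 0.051, 0.051, 0.051, 0.016, 0.022, 0.036]
0.55 [0.403, 0.402, 0.006, 0.126, 0.051, 0.057, 0.143, 0.051, 0.019, 0.007, 0.007]
0.6 [0.392, 0.39, 0.019, 0.079, 0.052, 0.142, 0.147, 0.053, 0.006, 0.006, 0.007]
0.65 [0.378, 0.391, 0.207, 0.066, 0.071, 0.141, 0.05, 0.052, 0.429, 0.43, 0.381]
```

```bash
cat >> h.py <<'E'
import json,math
def comp(m):
    n,l,st,_=cv2.connectedComponentsWithStats(m.astype(np.uint8));i=1+st[1:,4].argmax();return l==i
def go(*wps):
    """waypoints (x,y,z,psi): print rows of a tool-down path from the measured pose"""
    st=manip.get_state();p=np.array(st["ee_pos"]);q=st["ee_rot"];R=Ro.from_quat([q[1],q[2],q[3],q[0]])
    rows=[]
    for *t,psi in wps:
        t=np.array(t);c,s_=math.cos(psi),math.sin(psi)
        T=Ro.from_matrix(np.array([[c,s_,0],[s_,-c,0],[0,0,-1]]))
        n=max(1,math.ceil(max(np.linalg.norm(t-p)/.0199,(R.inv()*T).magnitude()/.149)))
        for k in range(n,0,-1):
            d=R.inv().apply((t-p)/k)/.02;w=(R.inv()*T).as_rotvec()/k/.15
            d,w=d.round(2),w.round(2);p=p+R.apply(d*.02);R=R*Ro.from_rotvec(w*.15)
            r=dict(zip(("tx","ty","tz","wx","wy","wz"),map(float,[*d,*w])));rows.append({a:b for a,b in r.items() if b})
    print(len(rows),"rows")
    for i in range(0,len(rows),8):print(json.dumps(rows[i:i+8]))
E
python3 - <<'E'
from h import *
import pickle
s=pickle.load(open("a_top.pkl","rb"));g=cv2.cvtColor(s["image"],cv2.COLOR_BGR2GRAY)
v,u=np.nonzero(comp((g<70)*local(s,(.389,-.355),.09,.005)));c,wh,a=rect(plane(s,np.c_[u,v],.005));print(c,wh,a)
go((.30,-.46,.2,1.0),(c[0]/1000,c[1]/1000,.16,a+math.pi/2))
E
```

```text
[ 387.7 -354.7] [ 47.  114.4] -0.18
17 rows
[{"tx": 0.74, "ty": -0.51, "tz": 0.17, "wz": -0.49}, {"tx": 0.78, "ty": -0.46, "tz": 0.17, "wz": -0.49}, {"tx": 0.81, "ty": -0.4, "tz": 0.17, "wz": -0.5}, {"tx": 0.83, "ty": -0.34, "tz": 0.17, "wz": -0.49}, {"tx": 0.86, "ty": -0.27, "tz": 0.17, "wz": -0.5}, {"tx": 0.87, "ty": -0.21, "tz": 0.17, "wz": -0.49}, {"tx": 0.89, "ty": -0.14, "tz": 0.18, "wz": -0.5}, {"tx": 0.89, "ty": -0.08, "tz": 0.17, "wz": -0.49}]
[{"tx": 0.9, "ty": -0.01, "tz": 0.18, "wz": -0.5}, {"tx": 0.85, "ty": 0.11, "tz": 0.25, "wz": -0.33}, {"tx": 0.84, "ty": 0.15, "tz": 0.25, "wz": -0.32}, {"tx": 0.84, "ty": 0.19, "tz": 0.25, "wz": -0.33}, {"tx": 0.83, "ty": 0.23, "tz": 0.25, "wz": -0.32}, {"tx": 0.81, "ty": 0.27, "tz": 0.25, "wz": -0.33}, {"tx": 0.8, "ty": 0.31, "tz": 0.25, "wz": -0.32}, {"tx": 0.78, "ty": 0.34, "tz": 0.25, "wz": -0.33}]
[{"tx": 0.77, "ty": 0.38, "tz": 0.25, "wy": -0.01, "wz": -0.32}]
```

>>> {"api": "jog_arm", "payload": {"motion": [{"tx":0.74,"ty":-0.51,"tz":0.17,"wz":-0.49},{"tx":0.78,"ty":-0.46,"tz":0.17,"wz":-0.49},{"tx":0.81,"ty":-0.4,"tz":0.17,"wz":-0.5},{"tx":0.83,"ty":-0.34,"tz":0.17,"wz":-0.49},{"tx":0.86,"ty":-0.27,"tz":0.17,"wz":-0.5},{"tx":0.87,"ty":-0.21,"tz":0.17,"wz":-0.49},{"tx":0.89,"ty":-0.14,"tz":0.18,"wz":-0.5},{"tx":0.89,"ty":-0.08,"tz":0.17,"wz":-0.49}], "claw": 1}}

```text
validation failed for argument at $.mo...
```

>>> {"api": "jog_arm", "payload": {"motion": [{"tx":0.9,"ty":-0.01,"tz":0.18,"wz":-0.5},{"tx":0.85,"ty":0.11,"tz":0.25,"wz":-0.33},{"tx":0.84,"ty":0.15,"tz":0.25,"wz":-0.32},{"tx":0.84,"ty":0.19,"tz":0.25,"wz":-0.33},{"tx":0.83,"ty":0.23,"tz":0.25,"wz":-0.32},{"tx":0.81,"ty":0.27,"tz":0.25,"wz":-0.33},{"tx":0.8,"ty":0.31,"tz":0.25,"wz":-0.32},{"tx":0.78,"ty":0.34,"tz":0.25,"wz":-0.33}]}}

```text
validation failed for argument at $.mo...
```

>>> {"api": "jog_arm", "payload": {"motion": [{"tx":0.77,"ty":0.38,"tz":0.25,"wz":-0.32},{"tz":0},{"tz":0}]}}

```text
validation failed for argument at $.mo...
```

```bash
cat >> h.py <<'E'
def heater(s,c,z,r=.09):
    g=cv2.cvtColor(s["image"],cv2.COLOR_BGR2GRAY)
    v,u=np.nonzero(comp((g<70)*local(s,c,r,z)));return rect(plane(s,np.c_[u,v],z))
def pose():
    st=manip.get_state();q=st["ee_rot"];M=Ro.from_quat([q[1],q[2],q[3],q[0]]).as_matrix()
    print("t",round(st["time"],2),"p",(st["ee_pos"]*1000).round(1),"psi",round(math.atan2(M[1,0],M[0,0]),3),"w",round(st["width"]*1000,1),"gf",round(st["gripper_force"],1),"F",np.round(st["wrist_force"],1),"tilt",M[:,2].round(3))
E
python3 - <<'E'
from h import *
pose();s=snapshot("wrist");cv2.imwrite("pics/c1.png",s["image"])
print(heater(s,(.3877,-.3547),.005))
E
```

```text
t 0.15 p [ 204.1 -590.5  230.9] psi 0.333 w 85.3 gf 0.0 F [0.2 0.2 0.5] tilt [-0.     0.001 -1.   ]Traceback (most recent call last):
  File "<stdin>", line 3, in <module>
  File "h.py", line 53, in heater
    v,u=np.nonzero(comp((g<70)*local(s,c,r,z)));return rect(plane(s,np.c_[u,v],z))
                   ~~~~^^^^^^^^^^^^^^^^^^^^^^^
  File "h.py", line 36, in comp
    n,l,st,_=cv2.connectedComponentsWithStats(m.astype(np.uint8));i=1+st[1:,4].argmax();return l==i
                                                                      ~~~~~~~~~~~~~~~^^
ValueError: attempt to get argmax of an empty sequence
```

View pics/c1.png

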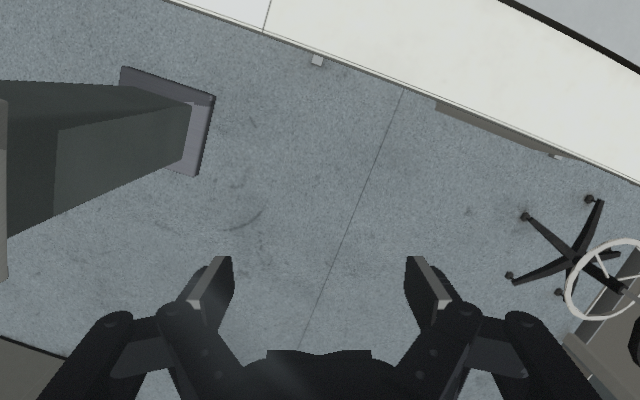

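The view shows only the floor and the fingers, because the arm didn't move. The rows apparently need all six keys.

```bash
sed -i 's/rows.append({a:b for a,b in r.items() if b})/rows.append({a:b+0. for a,b in r.items()})/' h.py
```

>>> {"api": "jog_arm", "payload": {"motion": [{"tx":0.74,"ty":-0.51,"tz":0.17,"wx":0,"wy":0,"wz":-0.49},{"tx":0.78,"ty":-0.46,"tz":0.17,"wx":0,"wy":0,"wz":-0.49},{"tx":0.81,"ty":-0.4,"tz":0.17,"wx":0,"wy":0,"wz":-0.5},{"tx":0.83,"ty":-0.34,"tz":0.17,"wx":0,"wy":0,"wz":-0.49},{"tx":0.86,"ty":-0.27,"tz":0.17,"wx":0,"wy":0,"wz":-0.5},{"tx":0.87,"ty":-0.21,"tz":0.17,"wx":0,"wy":0,"wz":-0.49},{"tx":0.89,"ty":-0.14,"tz":0.18,"wx":0,"wy":0,"wz":-0.5},{"tx":0.89,"ty":-0.08,"tz":0.17,"wx":0,"wy":0,"wz":-0.49}], "claw": 1}}

```text
time: 1.2
ee_pos: [0.2896, -0.4741, 0.2037]
ee_rot: [-0.0, 0.894, 0.447, -0.0]
wrist_force: [-0.2, 0.8, -0.6]
width: 0.0855
gripper_force: 0.0
```

>>> {"api": "jog_arm", "payload": {"motion": [{"tx":0.9,"ty":-0.01,"tz":0.18,"wx":0,"wy":0,"wz":-0.5},{"tx":0.85,"ty":0.11,"tz":0.25,"wx":0,"wy":0,"wz":-0.33},{"tx":0.84,"ty":0.15,"tz":0.25,"wx":0,"wy":0,"wz":-0.32},{"tx":0.84,"ty":0.19,"tz":0.25,"wx":0,"wy":0,"wz":-0.33},{"tx":0.83,"ty":0.23,"tz":0.25,"wx":0,"wy":0,"wz":-0.32},{"tx":0.81,"ty":0.27,"tz":0.25,"wx":0,"wy":0,"wz":-0.33},{"tx":0.8,"ty":0.31,"tz":0.25,"wx":0,"wy":0,"wz":-0.32},{"tx":0.78,"ty":0.34,"tz":0.25,"wx":0,"wy":0,"wz":-0.33}]}}

```text
time: 2.2
ee_pos: [0.3775, -0.3672, 0.165]
ee_rot: [0.0, 0.782, 0.623, -0.0]
wrist_force: [-0.1, 0.2, 0.0]
width: 0.0856
gripper_force: 0.0
```

>>> {"api": "jog_arm", "payload": {"motion": [{"tx":0.77,"ty":0.38,"tz":0.25,"wx":0,"wy":0,"wz":-0.32},{"tx":0,"ty":0,"tz":0,"wx":0,"wy":0,"wz":0},{"tx":0,"ty":0,"tz":0,"wx":0,"wy":0,"wz":0}]}}

```text
time: 2.58
ee_pos: [0.3877, -0.355, 0.1604]
ee_rot: [0.0, 0.768, 0.64, -0.0]
wrist_force: [-0.7, 0.2, 0.5]
width: 0.0853
gripper_force: 0.0
```

```bash
python3 - <<'E'
from h import *
pose();s=snapshot("wrist");cv2.imwrite("pics/c2.png",s["image"])
print(heater(s,(.3877,-.3547),.005))
print(roi(s,(.3877,-.3547),.09,.005))
E
```

```text
t 2.58 p [ 387.7 -355.   160.4] psi 1.39 w 85.3 gf 0.0 F [-0.7  0.2  0.5] tilt [ 0. -0. -1.]
(array([ 391.7, -354.1]), array([ 48.6, 113.8]), -0.181)
(np.int64(209), np.int64(74), np.int64(412), np.int64(272))
```

View pics/c2.png

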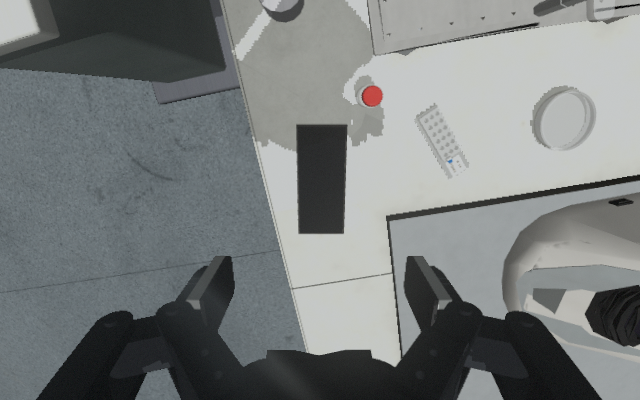

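The heater is centred at px (322,180). Against the finger mid-plane, about column 319.5, it sits roughly 2 mm to the right. I'll use x = 0.390.

```bash
python3 - <<'E'
from h import *
go((.390,-.3545,.03,1.39),(.390,-.3545,.008,1.39),(.390,-.3545,-.0015,1.39))
E
```

```text
10 rows
[{"tx": 0.01, "ty": 0.02, "tz": 0.93, "wx": 0.0, "wy": 0.0, "wz": 0.0}, {"tx": 0.01, "ty": 0.01, "tz": 0.93, "wx": 0.0, "wy": 0.0, "wz": 0.0}, {"tx": 0.01, "ty": 0.02, "tz": 0.93, "wx": 0.0, "wy": 0.0, "wz": 0.0}, {"tx": 0.01, "ty": 0.01, "tz": 0.93, "wx": 0.0, "wy": 0.0, "wz": 0.0}, {"tx": 0.01, "ty": 0.02, "tz": 0.93, "wx": 0.0, "wy": 0.0, "wz": 0.0}, {"tx": 0.0, "ty": 0.01, "tz": 0.94, "wx": 0.0, "wy": 0.0, "wz": 0.0}, {"tx": 0.01, "ty": 0.02, "tz": 0.93, "wx": 0.0, "wy": 0.0, "wz": 0.0}, {"tx": 0.0, "ty": 0.0, "tz": 0.55, "wx": 0.0, "wy": 0.0, "wz": 0.0}]
[{"tx": 0.0, "ty": 0.0, "tz": 0.55, "wx": 0.0, "wy": 0.0, "wz": 0.0}, {"tx": 0.0, "ty": 0.0, "tz": 0.48, "wx": 0.0, "wy": 0.0, "wz": 0.0}]
```

>>> {"api": "jog_arm", "payload": {"motion": [{"tx":0.01,"ty":0.02,"tz":0.93,"wx":0.0,"wy":0.0,"wz":0.0},{"tx":0.01,"ty":0.01,"tz":0.93,"wx":0.0,"wy":0.0,"wz":0.0},{"tx":0.01,"ty":0.02,"tz":0.93,"wx":0.0,"wy":0.0,"wz":0.0},{"tx":0.01,"ty":0.01,"tz":0.93,"wx":0.0,"wy":0.0,"wz":0.0},{"tx":0.01,"ty":0.02,"tz":0.93,"wx":0.0,"wy":0.0,"wz":0.0},{"tx":0.0,"ty":0.01,"tz":0.94,"wx":0.0,"wy":0.0,"wz":0.0},{"tx":0.01,"ty":0.02,"tz":0.93,"wx":0.0,"wy":0.0,"wz":0.0},{"tx":0.0,"ty":0.0,"tz":0.55,"wx":0.0,"wy":0.0,"wz":0.0}]}}

```text
time: 3.62
ee_pos: [0.3897, -0.3545, 0.0182]
ee_rot: [-0.0, 0.768, 0.64, -0.0]
wrist_force: [0.5, 0.2, -0.2]
width: 0.0859
gripper_force: 0.0
```

>>> {"api": "jog_arm", "payload": {"motion": [{"tx":0.0,"ty":0.0,"tz":0.55,"wx":0.0,"wy":0.0,"wz":0.0},{"tx":0.0,"ty":0.0,"tz":0.48,"wx":0.0,"wy":0.0,"wz":0.0},{"tx":0.0,"ty":0.0,"tz":0,"wx":0.0,"wy":0.0,"wz":0.0}]}}

```text
time: 4.0
ee_pos: [0.3899, -0.3539, -0.0022]
ee_rot: [-0.0, 0.768, 0.64, -0.0]
wrist_force: [-0.7, -0.1, 0.7]
width: 0.0853
gripper_force: 0.0
```

>>> {"api": "jog_arm", "payload": {"motion": [{"tx":0.0,"ty":0.0,"tz":0,"wx":0.0,"wy":0.0,"wz":0.0},{"tx":0.0,"ty":0.0,"tz":0,"wx":0.0,"wy":0.0,"wz":0.0},{"tx":0.0,"ty":0.0,"tz":0,"wx":0.0,"wy":0.0,"wz":0.0},{"tx":0.0,"ty":0.0,"tz":0,"wx":0.0,"wy":0.0,"wz":0.0},{"tx":0.0,"ty":0.0,"tz":0,"wx":0.0,"wy":0.0,"wz":0.0},{"tx":0.0,"ty":0.0,"tz":0,"wx":0.0,"wy":0.0,"wz":0.0}], "claw": 0}}

```text
time: 4.75
ee_pos: [0.3903, -0.3542, -0.0007]
ee_rot: [0.001, 0.768, 0.641, -0.0]
wrist_force: [-2.2, 1.2, 9.5]
width: 0.0472
gripper_force: 60.0
```

>>> {"api": "jog_arm", "payload": {"motion": [{"tx":0.0,"ty":0.0,"tz":-0.4,"wx":0.0,"wy":0.0,"wz":0.0},{"tx":0.0,"ty":0.0,"tz":-0.4,"wx":0.0,"wy":0.0,"wz":0.0},{"tx":0.0,"ty":0.0,"tz":0,"wx":0.0,"wy":0.0,"wz":0.0}]}}

```text
time: 5.12
ee_pos: [0.3903, -0.3543, 0.0151]
ee_rot: [0.001, 0.768, 0.641, -0.0]
wrist_force: [0.2, 0.5, -0.8]
width: 0.0471
gripper_force: 61.7
```

Gripped; on closing, the tips only lightly touched the table. Now lift and carry it to a spot short of the jig, to measure the jig with the wrist camera.

```bash
python3 - <<'E'
from h import *
go((.42,-.33,.11,1.45),(.50,-.10,.2,1.6),(.50,.09,.2,1.75))
E
```

```text
30 rows
[{"tx": 0.24, "ty": 0.21, "tz": -0.79, "wx": 0.0, "wy": 0.0, "wz": -0.07}, {"tx": 0.24, "ty": 0.21, "tz": -0.79, "wx": 0.0, "wy": 0.0, "wz": -0.07}, {"tx": 0.24, "ty": 0.21, "tz": -0.79, "wx": 0.0, "wy": 0.0, "wz": -0.06}, {"tx": 0.24, "ty": 0.22, "tz": -0.79, "wx": 0.0, "wy": 0.0, "wz": -0.07}, {"tx": 0.23, "ty": 0.22, "tz": -0.79, "wx": 0.0, "wy": 0.0, "wz": -0.06}, {"tx": 0.24, "ty": 0.21, "tz": -0.8, "wx": 0.01, "wy": 0.01, "wz": -0.07}, {"tx": 0.85, "ty": 0.18, "tz": -0.32, "wx": 0.0, "wy": 0.0, "wz": -0.07}, {"tx": 0.85, "ty": 0.19, "tz": -0.32, "wx": 0.0, "wy": 0.0, "wz": -0.07}]
[{"tx": 0.85, "ty": 0.2, "tz": -0.32, "wx": 0.0, "wy": 0.0, "wz": -0.07}, {"tx": 0.84, "ty": 0.21, "tz": -0.32, "wx": 0.0, "wy": 0.0, "wz": -0.07}, {"tx": 0.84, "ty": 0.22, "tz": -0.32, "wx": 0.0, "wy": 0.0, "wz": -0.07}, {"tx": 0.84, "ty": 0.23, "tz": -0.32, "wx": 0.0, "wy": 0.0, "wz": -0.07}, {"tx": 0.84, "ty": 0.24, "tz": -0.32, "wx": 0.0, "wy": 0.0, "wz": -0.07}, {"tx": 0.83, "ty": 0.25, "tz": -0.32, "wx": 0.0, "wy": 0.0, "wz": -0.07}, {"tx": 0.83, "ty": 0.26, "tz": -0.32, "wx": 0.0, "wy":
[... 399 characters left out ...]
95, "ty": 0.03, "tz": 0.0, "wx": 0.0, "wy": 0.0, "wz": -0.1}, {"tx": 0.95, "ty": 0.04, "tz": 0.0, "wx": 0.0, "wy": 0.0, "wz": -0.1}, {"tx": 0.95, "ty": 0.06, "tz": 0.0, "wx": 0.0, "wy": 0.0, "wz": -0.1}, {"tx": 0.95, "ty": 0.07, "tz": 0.0, "wx": 0.0, "wy": 0.0, "wz": -0.1}]
[{"tx": 0.95, "ty": 0.09, "tz": 0.0, "wx": 0.0, "wy": 0.0, "wz": -0.1}, {"tx": 0.94, "ty": 0.1, "tz": 0.0, "wx": 0.0, "wy": 0.0, "wz": -0.1}, {"tx": 0.94, "ty": 0.11, "tz": 0.0, "wx": 0.0, "wy": 0.0, "wz": -0.1}, {"tx": 0.94, "ty": 0.13, "tz": 0.0, "wx": 0.0, "wy": 0.0, "wz": -0.1}, {"tx": 0.94, "ty": 0.14, "tz": 0.0, "wx": 0.0, "wy": 0.0, "wz": -0.1}, {"tx": 0.94, "ty": 0.15, "tz": 0.0, "wx": 0.0, "wy": 0.0, "wz": -0.1}]
```

>>> {"api": "jog_arm", "payload": {"motion": [{"tx":0.24,"ty":0.21,"tz":-0.79,"wx":0.0,"wy":0.0,"wz":-0.07},{"tx":0.24,"ty":0.21,"tz":-0.79,"wx":0.0,"wy":0.0,"wz":-0.07},{"tx":0.24,"ty":0.21,"tz":-0.79,"wx":0.0,"wy":0.0,"wz":-0.06},{"tx":0.24,"ty":0.22,"tz":-0.79,"wx":0.0,"wy":0.0,"wz":-0.07},{"tx":0.23,"ty":0.22,"tz":-0.79,"wx":0.0,"wy":0.0,"wz":-0.06},{"tx":0.24,"ty":0.21,"tz":-0.8,"wx":0.01,"wy":0.01,"wz":-0.07},{"tx":0.85,"ty":0.18,"tz":-0.32,"wx":0.0,"wy":0.0,"wz":-0.07},{"tx":0.85,"ty":0.19,"tz":-0.32,"wx":0.0,"wy":0.0,"wz":-0.07}]}}

```text
time: 6.12
ee_pos: [0.4312, -0.2954, 0.1225]
ee_rot: [-0.001, 0.741, 0.671, 0.0]
wrist_force: [0.7, 1.2, -1.3]
width: 0.0473
gripper_force: 62.0
```

>>> {"api": "jog_arm", "payload": {"motion": [{"tx":0.85,"ty":0.2,"tz":-0.32,"wx":0.0,"wy":0.0,"wz":-0.07},{"tx":0.84,"ty":0.21,"tz":-0.32,"wx":0.0,"wy":0.0,"wz":-0.07},{"tx":0.84,"ty":0.22,"tz":-0.32,"wx":0.0,"wy":0.0,"wz":-0.07},{"tx":0.84,"ty":0.23,"tz":-0.32,"wx":0.0,"wy":0.0,"wz":-0.07},{"tx":0.84,"ty":0.24,"tz":-0.32,"wx":0.0,"wy":0.0,"wz":-0.07},{"tx":0.83,"ty":0.25,"tz":-0.32,"wx":0.0,"wy":0.0,"wz":-0.07},{"tx":0.83,"ty":0.26,"tz":-0.32,"wx":0.0,"wy":0.0,"wz":-0.07},{"tx":0.83,"ty":0.26,"tz":-0.32,"wx":0.0,"wy":0.0,"wz":-0.07}]}}

```text
time: 7.12
ee_pos: [0.4773, -0.1644, 0.1739]
ee_rot: [-0.001, 0.712, 0.702, 0.0]
wrist_force: [0.1, -0.5, -1.2]
width: 0.0471
gripper_force: 62.0
```

>>> {"api": "jog_arm", "payload": {"motion": [{"tx":0.82,"ty":0.27,"tz":-0.32,"wx":0.0,"wy":0.0,"wz":-0.07},{"tx":0.82,"ty":0.29,"tz":-0.32,"wx":0.0,"wy":0.0,"wz":-0.08},{"tx":0.82,"ty":0.29,"tz":-0.33,"wx":0.0,"wy":0.0,"wz":-0.07},{"tx":0.82,"ty":0.3,"tz":-0.32,"wx":0.0,"wy":0.0,"wz":-0.08},{"tx":0.95,"ty":0.03,"tz":0.0,"wx":0.0,"wy":0.0,"wz":-0.1},{"tx":0.95,"ty":0.04,"tz":0.0,"wx":0.0,"wy":0.0,"wz":-0.1},{"tx":0.95,"ty":0.06,"tz":0.0,"wx":0.0,"wy":0.0,"wz":-0.1},{"tx":0.95,"ty":0.07,"tz":0.0,"wx":0.0,"wy":0.0,"wz":-0.1}]}}

```text
time: 8.12
ee_pos: [0.4997, -0.0225, 0.1993]
ee_rot: [-0.001, 0.674, 0.738, 0.0]
wrist_force: [-0.8, -0.3, -1.0]
width: 0.0471
gripper_force: 62.0
```

>>> {"api": "jog_arm", "payload": {"motion": [{"tx":0.95,"ty":0.09,"tz":0.0,"wx":0.0,"wy":0.0,"wz":-0.1},{"tx":0.94,"ty":0.1,"tz":0.0,"wx":0.0,"wy":0.0,"wz":-0.1},{"tx":0.94,"ty":0.11,"tz":0.0,"wx":0.0,"wy":0.0,"wz":-0.1},{"tx":0.94,"ty":0.13,"tz":0.0,"wx":0.0,"wy":0.0,"wz":-0.1},{"tx":0.94,"ty":0.14,"tz":0.0,"wx":0.0,"wy":0.0,"wz":-0.1},{"tx":0.94,"ty":0.15,"tz":0.0,"wx":0.0,"wy":0.0,"wz":-0.1},{"tx":0.0,"ty":0.0,"tz":0.0,"wx":0.0,"wy":0.0,"wz":0.0},{"tx":0.0,"ty":0.0,"tz":0.0,"wx":0.0,"wy":0.0,"wz":0.0}]}}

```text
time: 9.12
ee_pos: [0.4997, 0.0902, 0.1996]
ee_rot: [-0.001, 0.641, 0.768, 0.0]
wrist_force: [-0.3, -0.0, -0.7]
width: 0.0471
gripper_force: 62.0
```

```bash
python3 - <<'E'
from h import *
import pickle
pose();s=snapshot("wrist");cv2.imwrite("pics/d1.png",s["image"]);pickle.dump(s,open("d1.pkl","wb"))
E
```

```text
t 9.12 p [499.7  90.2 199.6] psi 1.751 w 47.1 gf 62.0 F [-0.3 -0.  -0.7] tilt [-0.001  0.001 -1.   ]
```

View pics/d1.png

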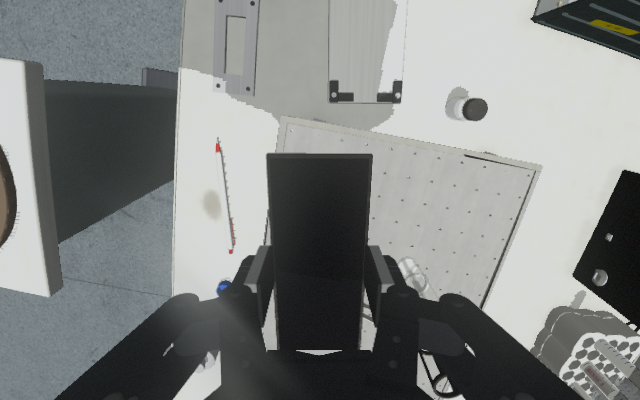

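The near jig guides are at (335,92) and (397,92), and the heater is held square with its far edge at row 153. I'll move 50 mm along and 45 mm sideways to bring the whole nest into view.

>>> {"api": "jog_arm", "payload": {"motion": [{"tx":0.75,"ty":0.65,"tz":0.0,"wx":0.0,"wy":0.0,"wz":0.0},{"tx":0.75,"ty":0.65,"tz":0.0,"wx":0.0,"wy":0.0,"wz":0.0},{"tx":0.75,"ty":0.65,"tz":0.0,"wx":0.0,"wy":0.0,"wz":0.0},{"tx":0.25,"ty":0.3,"tz":0.0,"wx":0.0,"wy":0.0,"wz":0.0},{"tx":0.0,"ty":0.0,"tz":0.0,"wx":0.0,"wy":0.0,"wz":0.0},{"tx":0.0,"ty":0.0,"tz":0.0,"wx":0.0,"wy":0.0,"wz":0.0}]}}

```text
time: 9.93
ee_pos: [0.535, 0.1471, 0.1996]
ee_rot: [-0.001, 0.641, 0.768, 0.0]
wrist_force: [-1.0, 0.2, -1.8]
width: 0.047
gripper_force: 62.0
```

```bash
python3 - <<'E'
from h import *
import pickle
pose();s=snapshot("wrist");cv2.imwrite("pics/d2.png",s["image"]);pickle.dump(s,open("d2.pkl","wb"))
g=cv2.cvtColor(s["image"],cv2.COLOR_BGR2GRAY)
cv2.imwrite("pics/d2c.png",cv2.resize(s["image"][0:300,170:490],None,fx=1.9,fy=1.9,interpolation=cv2.INTER_CUBIC))
for th in(60,80,100):
    m=(g<th).astype(np.uint8);n,l,st,ce=cv2.connectedComponentsWithStats(m)
    print(th,[(list(st[i]),ce[i].round(1)) for i in range(1,n) if st[i,4]>40 and st[i,1]<200])
E
```

```text
t 9.93 p [535.  147.1 199.6] psi 1.75 w 47.0 gf 62.0 F [-1.   0.2 -1.8] tilt [-0.002  0.001 -1.   ]
60 [([np.int32(558), np.int32(0), np.int32(17), np.int32(48), np.int32(64)], array([565.9,  23.8])), ([np.int32(484), np.int32(0), np.int32(156), np.int32(113), np.int32(4866)], array([585.,  72.])), ([np.int32(284), np.int32(3), np.int32(25), np.int32(24), np.int32(297)], array([294.4,  11.9])), ([np.int32(336), np.int32(3), np.int32(25), np.int32(24), np.int32(297)], array([349.5,  11.7])), ([np.int32(23), np.int32(118), np.int32(116), np.int32(153), np.int32(10832)], array([ 71.9, 181.3])), ([np.int32(334), np.int32(130), np.int32(23), np.int32(19), np.int32(191)], array([346.2, 140.2])), ([np.int32(226), np.int32(154), np.int32(358), np.int32(246), np.int32(41922)], array([361.5, 305.6]))]
80 [([np.int32(484), np.int32(0), np.int32(156), np.int32(113), np.int32(6326)], array([583.7,  70.8])), ([np.int32(284), np.int32(2), np.int32(26), np.int32(25), np.int32(367)], array([294.8,  11.4])), ([np.int32(336), np.int32(2), np.int32(26), np.int32(25), np.int32(361)], array([350.1,  11.7]
[... 904 characters left out ...]
), ([np.int32(218), np.int32(52), np.int32(2), np.int32(40), np.int32(52)], array([218.2,  68.3])), ([np.int32(188), np.int32(69), np.int32(2), np.int32(53), np.int32(81)], array([188.5,  93.6])), ([np.int32(0), np.int32(82), np.int32(146), np.int32(241), np.int32(19826)], array([ 71.8, 176. ])), ([np.int32(288), np.int32(129), np.int32(23), np.int32(20), np.int32(247)], array([297.1, 140.9])), ([np.int32(334), np.int32(130), np.int32(23), np.int32(20), np.int32(260)], array([347.1, 141.4])), ([np.int32(413), np.int32(149), np.int32(23), np.int32(21), np.int32(379)], array([424. , 159.1])), ([np.int32(54), np.int32(153), np.int32(531), np.int32(247), np.int32(56109)], array([319.3, 314.9]))]
```

View pics/d2c.png

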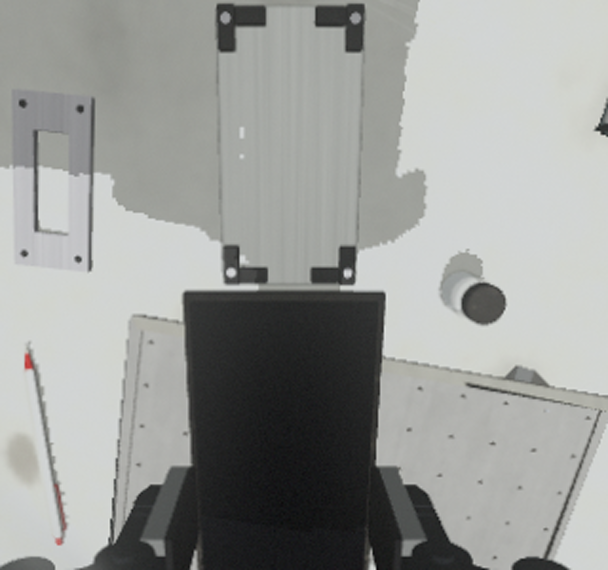

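The view is square on: guides at rows 2–27 and 130–149 (columns 284–361), and the heater's far edge at row 153. Now I'll compute the nest pose and the heater's position in the tool.

```bash
python3 - <<'E'
from h import *
import pickle
s=pickle.load(open("d2.pkl","rb"));g=cv2.cvtColor(s["image"],cv2.COLOR_BGR2GRAY)
m=(g<80).astype(np.uint8);n,l,st,ce=cv2.connectedComponentsWithStats(m)
U=[]
for i in range(1,n):
    if st[i,4]>150 and st[i,4]<500 and 250<ce[i][0]<400:
        v,u=np.nonzero(l==i);U+=list(np.c_[u,v])
P=plane(s,U,.016);print("jig guides",rect(P))
st_=manip.get_state();q=st_["ee_rot"];R=Ro.from_quat([q[1],q[2],q[3],q[0]]).as_matrix();p=st_["ee_pos"]
# heater edges on its top face (rows below 153)
E=[]
for r in(156,170,190,210,230):
    row=g[r,240:400].astype(int);d=np.nonzero(row<75)[0];E+= [(240+d[0]-.5,r),(240+d[-1]+.5,r)];print(r,240+d[0],240+d[-1])
c=g[140:165,320].astype(int);print(c);
for e in(E+[(280,152.5),(320,152.5),(360,152.5)]): print(e,((plane(s,[e],p[2]+.0055)[0]-p)@R*1000).round(1))
v,u=np.nonzero(local(s,(.387,.206),.06,.006)*((g>100)&(g<165)))
E
```

```text
jig guides (array([521.2, 248.4]), array([ 74.6, 142.7]), 0.177)
156 267 371
170 268 371
190 269 370
210 270 368
230 271 367
[165 165 165 165 164 165 164 163 158 140 147 157 129  68  51  56  57  57
  47  43  40  40  38  37  40]
(np.float64(266.5), 156) [ 56.6 -23.   -5.4]
(np.float64(371.5), 156) [56.7 25.7 -5.4]
(np.float64(267.5), 170) [ 50.  -22.8  -5.4]
(np.float64(371.5), 170) [50.  26.  -5.4]
(np.float64(268.5), 190) [ 40.2 -22.9  -5.4]
(np.float64(370.5), 190) [40.2 26.1 -5.5]
(np.float64(269.5), 210) [ 30.  -22.9  -5.4]
(np.float64(368.5), 210) [30.  25.7 -5.5]
(np.float64(270.5), 230) [ 19.3 -23.   -5.4]
(np.float64(367.5), 230) [19.3 25.7 -5.5]
(280, 152.5) [ 58.3 -16.6  -5.4]
(320, 152.5) [58.2  1.8 -5.4]
(360, 152.5) [58.3 20.3 -5.4]
```

```bash
python3 - <<'E'
from h import *
go((.519,.2477,.12,1.748),(.519,.2477,.026,1.748))
E
```

```text
12 rows
[{"tx": 0.73, "ty": 0.02, "tz": 0.57, "wx": 0.0, "wy": 0.0, "wz": 0.0}, {"tx": 0.73, "ty": 0.02, "tz": 0.57, "wx": 0.0, "wy": 0.0, "wz": 0.0}, {"tx": 0.73, "ty": 0.02, "tz": 0.57, "wx": 0.0, "wy": 0.0, "wz": 0.0}, {"tx": 0.72, "ty": 0.01, "tz": 0.57, "wx": 0.0, "wy": 0.0, "wz": 0.0}, {"tx": 0.73, "ty": 0.02, "tz": 0.57, "wx": 0.0, "wy": 0.0, "wz": 0.0}, {"tx": 0.72, "ty": 0.01, "tz": 0.57, "wx": 0.0, "wy": -0.01, "wz": 0.01}, {"tx": 0.73, "ty": 0.02, "tz": 0.57, "wx": -0.01, "wy": 0.0, "wz": 0.0}, {"tx": 0.0, "ty": 0.0, "tz": 0.94, "wx": 0.0, "wy": 0.0, "wz": 0.0}]
[{"tx": 0.0, "ty": 0.0, "tz": 0.94, "wx": 0.0, "wy": 0.0, "wz": 0.0}, {"tx": 0.0, "ty": 0.0, "tz": 0.94, "wx": 0.0, "wy": 0.0, "wz": 0.0}, {"tx": 0.0, "ty": 0.0, "tz": 0.94, "wx": 0.0, "wy": 0.0, "wz": 0.0}, {"tx": 0.0, "ty": -0.01, "tz": 0.94, "wx": 0.0, "wy": 0.0, "wz": 0.0}]
```

>>> {"api": "jog_arm", "payload": {"motion": [{"tx":0.73,"ty":0.02,"tz":0.57,"wx":0.0,"wy":0.0,"wz":0.0},{"tx":0.73,"ty":0.02,"tz":0.57,"wx":0.0,"wy":0.0,"wz":0.0},{"tx":0.73,"ty":0.02,"tz":0.57,"wx":0.0,"wy":0.0,"wz":0.0},{"tx":0.72,"ty":0.01,"tz":0.57,"wx":0.0,"wy":0.0,"wz":0.0},{"tx":0.73,"ty":0.02,"tz":0.57,"wx":0.0,"wy":0.0,"wz":0.0},{"tx":0.72,"ty":0.01,"tz":0.57,"wx":0.0,"wy":-0.01,"wz":0.01},{"tx":0.73,"ty":0.02,"tz":0.57,"wx":-0.01,"wy":0.0,"wz":0.0},{"tx":0.0,"ty":0.0,"tz":0.94,"wx":0.0,"wy":0.0,"wz":0.0}]}}

```text
time: 10.98
ee_pos: [0.5193, 0.2496, 0.1008]
ee_rot: [0.0, 0.641, 0.768, 0.001]
wrist_force: [0.8, 0.5, -2.1]
width: 0.0469
gripper_force: 62.0
```

>>> {"api": "jog_arm", "payload": {"motion": [{"tx":0.0,"ty":0.0,"tz":0.94,"wx":0.0,"wy":0.0,"wz":0.0},{"tx":0.0,"ty":0.0,"tz":0.94,"wx":0.0,"wy":0.0,"wz":0.0},{"tx":0.0,"ty":0.0,"tz":0.94,"wx":0.0,"wy":0.0,"wz":0.0},{"tx":0.0,"ty":-0.01,"tz":0.94,"wx":0.0,"wy":0.0,"wz":0.0},{"tx":0.0,"ty":0.0,"tz":0.0,"wx":0.0,"wy":0.0,"wz":0.0},{"tx":0.0,"ty":0.0,"tz":0.0,"wx":0.0,"wy":0.0,"wz":0.0}]}}

```text
time: 11.72
ee_pos: [0.5194, 0.2484, 0.0265]
ee_rot: [0.0, 0.641, 0.767, 0.001]
wrist_force: [0.9, 0.1, -1.6]
width: 0.0471
gripper_force: 62.1
```

```bash
python3 - <<'E'
from h import *
import pickle
pose();s=snapshot("wrist");pickle.dump(s,open("d3.pkl","wb"))
cv2.imwrite("pics/d3.png",cv2.resize(s["image"][100:300,220:420],None,fx=3,fy=3,interpolation=cv2.INTER_CUBIC))
E
```

```text
t 11.72 p [519.4 248.4  26.5] psi 1.749 w 47.1 gf 62.1 F [ 0.9  0.1 -1.6] tilt [ 0.001  0.001 -1.   ]
```

View pics/d3.png

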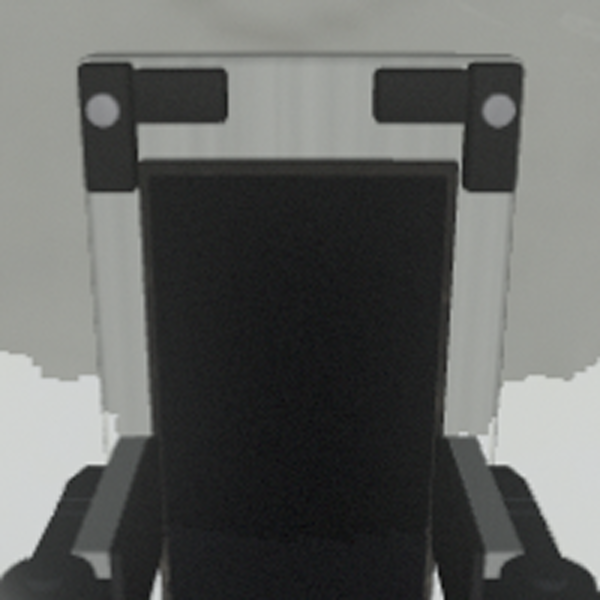

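The heater is centred over the guides laterally within about 0.5 mm. Next is the lengthwise gap by ray casting.

```bash
python3 - <<'E'
from h import *
import pickle
s=pickle.load(open("d3.pkl","rb"));st=manip.get_state();q=st["ee_rot"];R=Ro.from_quat([q[1],q[2],q[3],q[0]]).as_matrix();p=st["ee_pos"]
f=lambda u,v,z:((plane(s,[(220+u/3,100+v/3)],z)[0]-p)@R*1000).round(1)
print("guide inner edge",f(180,122,.016),f(420,122,.016),"corner screws",f(103,110,.016),f(498,110,.016))
print("guide cols",f(137,150,.016),f(464,150,.016))
print("heater bottom edge",f(300,160,p[2]+.0005),"top edge",f(300,175,p[2]+.0055), "top cols",f(147,300,p[2]+.0055),f(450,300,p[2]+.0055))
E
```

```text
guide inner edge [ 61.6 -18.5  10.7] [61.6 22.2 10.8] corner screws [ 63.6 -31.5  10.7] [63.7 35.3 10.8]
guide cols [ 56.8 -26.1  10.7] [56.8 29.9 10.8]
heater bottom edge [57.   1.8 -0.5] top edge [55.5  1.8 -5.5] top cols [ 35.2 -22.9  -5.5] [35.2 26.  -5.4]
```

>>> {"api": "jog_arm", "payload": {"motion": [{"tx":0.05,"ty":0.02,"tz":0.4,"wx":0.0,"wy":0.0,"wz":0.0},{"tx":0.0,"ty":0.0,"tz":0.3,"wx":0.0,"wy":0.0,"wz":0.0},{"tx":0.0,"ty":0.0,"tz":0.12,"wx":0.0,"wy":0.0,"wz":0.0},{"tx":0.0,"ty":0.0,"tz":0.0,"wx":0.0,"wy":0.0,"wz":0.0},{"tx":0.0,"ty":0.0,"tz":0.0,"wx":0.0,"wy":0.0,"wz":0.0}]}}

```text
time: 12.4
ee_pos: [0.5194, 0.2491, 0.0097]
ee_rot: [0.0, 0.641, 0.767, 0.0]
wrist_force: [0.6, -0.2, -2.0]
width: 0.0475
gripper_force: 62.1
```

```bash
python3 -c "
from h import *
pose()"
```

```text
t 12.4 p [519.4 249.1   9.7] psi 1.749 w 47.5 gf 62.1 F [ 0.6 -0.2 -2. ] tilt [ 0.001  0.    -1.   ]
```

>>> {"api": "jog_arm", "payload": {"motion": [{"tx":0.0,"ty":0.0,"tz":0.0,"wx":0.0,"wy":0.0,"wz":0.0},{"tx":0.0,"ty":0.0,"tz":0.0,"wx":0.0,"wy":0.0,"wz":0.0},{"tx":0.0,"ty":0.0,"tz":0.0,"wx":0.0,"wy":0.0,"wz":0.0},{"tx":0.0,"ty":0.0,"tz":0.0,"wx":0.0,"wy":0.0,"wz":0.0},{"tx":0.0,"ty":0.0,"tz":-0.3,"wx":0.0,"wy":0.0,"wz":0.0},{"tx":0.0,"ty":0.0,"tz":-1,"wx":0.0,"wy":0.0,"wz":0.0},{"tx":0.0,"ty":0.0,"tz":-1,"wx":0.0,"wy":0.0,"wz":0.0},{"tx":0.0,"ty":0.0,"tz":-1,"wx":0.0,"wy":0.0,"wz":0.0}], "claw": 1}}

```text
time: 13.4
ee_pos: [0.5194, 0.2491, 0.0767]
ee_rot: [0.0, 0.641, 0.767, 0.0]
wrist_force: [0.4, 0.5, 1.0]
width: 0.0855
gripper_force: 0.0
```

>>> {"api": "jog_arm", "payload": {"motion": [{"tx":0.0,"ty":0.0,"tz":-1,"wx":0.0,"wy":0.0,"wz":0.0},{"tx":0.0,"ty":0.0,"tz":-1,"wx":0.0,"wy":0.0,"wz":0.0},{"tx":0.0,"ty":0.0,"tz":-1,"wx":0.0,"wy":0.0,"wz":0.0},{"tx":0.0,"ty":0.0,"tz":-1,"wx":0.0,"wy":0.0,"wz":0.0},{"tx":0.0,"ty":0.0,"tz":0,"wx":0.0,"wy":0.0,"wz":0.0},{"tx":0.0,"ty":0.0,"tz":0,"wx":0.0,"wy":0.0,"wz":0.0}]}}

```text
time: 14.15
ee_pos: [0.519, 0.249, 0.1552]
ee_rot: [-0.0, 0.641, 0.767, 0.0]
wrist_force: [0.1, -0.7, -0.2]
width: 0.0852
gripper_force: 0.0
```

```bash
python3 - <<'E'
from h import *
import pickle
pose();s=snapshot("wrist");pickle.dump(s,open("e1.pkl","wb"))
cv2.imwrite("pics/e1.png",s["image"][0:300,120:520])
g=cv2.cvtColor(s["image"],cv2.COLOR_BGR2GRAY)
v,u=np.nonzero(comp((g<75)*local(s,(.52,.249),.056,.015)));print("heater",rect(plane(s,np.c_[u,v],.015)))
go((.40,.33,.16,1.4),(.389,.364,.155,1.22))
E
```

```text
t 14.15 p [519.  249.  155.2] psi 1.749 w 85.2 gf 0.0 F [ 0.1 -0.7 -0.2] tilt [-0.  0. -1.]
heater (array([520.7, 249.1]), array([ 49.2, 115.3]), 0.178)
10 rows
[{"tx": 0.63, "ty": -0.64, "tz": -0.03, "wx": 0.0, "wy": 0.0, "wz": 0.29}, {"tx": 0.6, "ty": -0.67, "tz": -0.03, "wx": 0.0, "wy": 0.0, "wz": 0.29}, {"tx": 0.57, "ty": -0.69, "tz": -0.03, "wx": 0.0, "wy": 0.0, "wz": 0.29}, {"tx": 0.54, "ty": -0.72, "tz": -0.03, "wx": 0.0, "wy": 0.0, "wz": 0.29}, {"tx": 0.51, "ty": -0.74, "tz": -0.03, "wx": 0.0, "wy": 0.0, "wz": 0.29}, {"tx": 0.48, "ty": -0.77, "tz": -0.03, "wx": 0.0, "wy": 0.0, "wz": 0.29}, {"tx": 0.44, "ty": -0.78, "tz": -0.04, "wx": 0.0, "wy": 0.0, "wz": 0.29}, {"tx": 0.41, "ty": -0.8, "tz": -0.03, "wx": 0.0, "wy": 0.0, "wz": 0.3}]
[{"tx": 0.79, "ty": -0.42, "tz": 0.12, "wx": 0.0, "wy": 0.0, "wz": 0.6}, {"tx": 0.75, "ty": -0.49, "tz": 0.13, "wx": 0.0, "wy": 0.0, "wz": 0.6}]
```

View pics/e1.png

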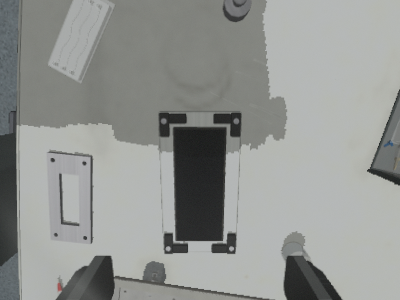

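The heater sits squarely in the nest, at crop px (200,185) between the four guides. The wrist camera has a fixed bias of about +1.4 mm along tool y. On to the chip.

>>> {"api": "jog_arm", "payload": {"motion": [{"tx":0.63,"ty":-0.64,"tz":-0.03,"wx":0.0,"wy":0.0,"wz":0.29},{"tx":0.6,"ty":-0.67,"tz":-0.03,"wx":0.0,"wy":0.0,"wz":0.29},{"tx":0.57,"ty":-0.69,"tz":-0.03,"wx":0.0,"wy":0.0,"wz":0.29},{"tx":0.54,"ty":-0.72,"tz":-0.03,"wx":0.0,"wy":0.0,"wz":0.29},{"tx":0.51,"ty":-0.74,"tz":-0.03,"wx":0.0,"wy":0.0,"wz":0.29},{"tx":0.48,"ty":-0.77,"tz":-0.03,"wx":0.0,"wy":0.0,"wz":0.29},{"tx":0.44,"ty":-0.78,"tz":-0.04,"wx":0.0,"wy":0.0,"wz":0.29},{"tx":0.41,"ty":-0.8,"tz":-0.03,"wx":0.0,"wy":0.0,"wz":0.3}]}}

```text
time: 15.2
ee_pos: [0.3997, 0.3302, 0.1598]
ee_rot: [-0.0, 0.766, 0.643, -0.0]
wrist_force: [-0.9, 0.8, -0.2]
width: 0.0854
gripper_force: 0.0
```

>>> {"api": "jog_arm", "payload": {"motion": [{"tx":0.79,"ty":-0.42,"tz":0.12,"wx":0.0,"wy":0.0,"wz":0.6},{"tx":0.75,"ty":-0.49,"tz":0.13,"wx":0.0,"wy":0.0,"wz":0.6},{"tx":0.0,"ty":0.0,"tz":0,"wx":0.0,"wy":0.0,"wz":0.0},{"tx":0.0,"ty":0.0,"tz":0,"wx":0.0,"wy":0.0,"wz":0.0}]}}

```text
time: 15.7
ee_pos: [0.3892, 0.3636, 0.1552]
ee_rot: [0.0, 0.819, 0.573, -0.0]
wrist_force: [0.1, -0.5, -0.1]
width: 0.0858
gripper_force: 0.0
```

```bash
python3 - <<'E'
from h import *
import pickle
pose();s=snapshot("wrist");pickle.dump(s,open("e2.pkl","wb"));print(roi(s,(.389,.364),.05,.005))
a=s["image"][100:270,230:410]
cv2.imwrite("pics/e2.png",cv2.resize(a,None,fx=3.4,fy=3.4,interpolation=cv2.INTER_CUBIC))
E
```

```text
t 15.7 p [389.2 363.6 155.2] psi 1.221 w 85.8 gf 0.0 F [ 0.1 -0.5 -0.1] tilt [-0. -0. -1.]
(np.int64(252), np.int64(119), np.int64(379), np.int64(242))
```

View pics/e2.png

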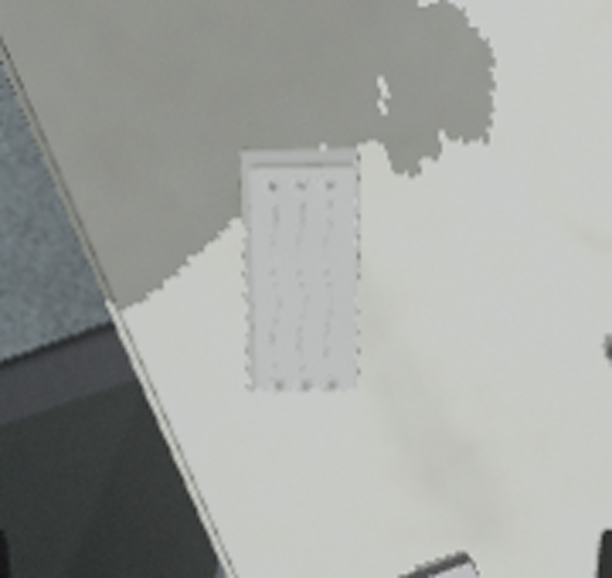

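The chip is at crop (241–358, 150–389), upright in view. The far base edge is at row 150 and the hole rows are at 186 and 385.

```bash
python3 - <<'E'
from h import *
import pickle
s=pickle.load(open("e2.pkl","rb"));st=manip.get_state();q=st["ee_rot"];R=Ro.from_quat([q[1],q[2],q[3],q[0]]).as_matrix();p=st["ee_pos"]
f=lambda u,v,z:((plane(s,[(230+(u)/3.4,100+(v)/3.4)],z)[0]-p)@R*1000).round(1)[:2]
print("base far corners",f(241,150,.002),f(358,150,.002),"left near",f(248,389,.002))
print("right near z2",f(357,389,.002),"z10",f(357,389,.01),"right far z10",f(358,165,.01),"block left far z10",f(250,165,.01),"left near",f(255,389,.01))
print("holes",f(301.5,186,.01),f(304.7,385,.01))
E
```

```text
base far corners [ 40.3 -16.9] [40.4 17. ] left near [-33.7 -16. ]
right near z2 [-33.7  18. ] z10 [-30.6  17.5] right far z10 [37.3 16.6] block left far z10 [ 37.2 -13.9] left near [-30.6 -13.4]
holes [31.3  0.6] [-29.3   1.6]
```

```bash
python3 - <<'E'
from h import *
go((.3894,.3663,.03,1.235),(.3894,.3663,.0015,1.235))
E
```

```text
9 rows
[{"tx": 0.02, "ty": -0.01, "tz": 0.9, "wx": 0.0, "wy": 0.0, "wz": -0.01}, {"tx": 0.02, "ty": -0.01, "tz": 0.9, "wx": 0.0, "wy": 0.0, "wz": -0.01}, {"tx": 0.02, "ty": 0.0, "tz": 0.89, "wx": 0.0, "wy": 0.0, "wz": -0.02}, {"tx": 0.02, "ty": -0.01, "tz": 0.9, "wx": 0.0, "wy": 0.0, "wz": -0.01}, {"tx": 0.02, "ty": 0.0, "tz": 0.89, "wx": 0.0, "wy": 0.0, "wz": -0.02}, {"tx": 0.01, "ty": -0.01, "tz": 0.9, "wx": 0.0, "wy": 0.0, "wz": -0.01}, {"tx": 0.02, "ty": 0.0, "tz": 0.89, "wx": 0.0, "wy": 0.0, "wz": -0.02}, {"tx": 0.0, "ty": 0.0, "tz": 0.71, "wx": 0.0, "wy": 0.0, "wz": 0.0}]
[{"tx": 0.0, "ty": 0.0, "tz": 0.72, "wx": 0.0, "wy": 0.0, "wz": 0.0}]
```

>>> {"api": "jog_arm", "payload": {"motion": [{"tx":0.02,"ty":-0.01,"tz":0.9,"wx":0.0,"wy":0.0,"wz":-0.01},{"tx":0.02,"ty":-0.01,"tz":0.9,"wx":0.0,"wy":0.0,"wz":-0.01},{"tx":0.02,"ty":0.0,"tz":0.89,"wx":0.0,"wy":0.0,"wz":-0.02},{"tx":0.02,"ty":-0.01,"tz":0.9,"wx":0.0,"wy":0.0,"wz":-0.01},{"tx":0.02,"ty":0.0,"tz":0.89,"wx":0.0,"wy":0.0,"wz":-0.02},{"tx":0.01,"ty":-0.01,"tz":0.9,"wx":0.0,"wy":0.0,"wz":-0.01},{"tx":0.02,"ty":0.0,"tz":0.89,"wx":0.0,"wy":0.0,"wz":-0.02},{"tx":0.0,"ty":0.0,"tz":0.71,"wx":0.0,"wy":0.0,"wz":0.0}]}}

```text
time: 16.75
ee_pos: [0.3897, 0.3664, 0.0154]
ee_rot: [-0.0, 0.815, 0.579, 0.0]
wrist_force: [0.5, -0.3, 0.7]
width: 0.0854
gripper_force: 0.0
```

>>> {"api": "jog_arm", "payload": {"motion": [{"tx":0.0,"ty":0.0,"tz":0.72,"wx":0.0,"wy":0.0,"wz":0.0},{"tx":0.0,"ty":0.0,"tz":0,"wx":0.0,"wy":0.0,"wz":0.0}]}}

```text
time: 17.0
ee_pos: [0.3892, 0.3665, 0.0008]
ee_rot: [-0.0, 0.816, 0.579, -0.001]
wrist_force: [1.0, -0.3, -0.8]
width: 0.0852
gripper_force: 0.0
```

>>> {"api": "jog_arm", "payload": {"motion": [{"tx":0.0,"ty":0.0,"tz":0,"wx":0.0,"wy":0.0,"wz":0.0},{"tx":0.0,"ty":0.0,"tz":0,"wx":0.0,"wy":0.0,"wz":0.0},{"tx":0.0,"ty":0.0,"tz":0,"wx":0.0,"wy":0.0,"wz":0.0},{"tx":0.0,"ty":0.0,"tz":0,"wx":0.0,"wy":0.0,"wz":0.0},{"tx":0.0,"ty":0.0,"tz":0,"wx":0.0,"wy":0.0,"wz":0.0},{"tx":0.0,"ty":0.0,"tz":0,"wx":0.0,"wy":0.0,"wz":0.0},{"tx":0.0,"ty":0.0,"tz":0,"wx":0.0,"wy":0.0,"wz":0.0}], "claw": 0}}

```text
time: 17.88
ee_pos: [0.3896, 0.367, 0.0024]
ee_rot: [-0.0, 0.816, 0.579, 0.001]
wrist_force: [-0.4, -0.5, 6.3]
width: 0.0284
gripper_force: 59.5
```

```bash
python3 -c "
from h import *
pose()
go((.389,.366,.1,1.235),(.5196,.2491,.12,1.749),(.5196,.2491,.05,1.749))"
```

```text
t 17.88 p [389.6 367.    2.4] psi 1.234 w 28.4 gf 59.5 F [-0.4 -0.5  6.3] tilt [ 0.001  0.001 -1.   ]
18 rows
[{"tx": -0.01, "ty": 0.0, "tz": -0.98, "wx": 0.0, "wy": 0.0, "wz": 0.0}, {"tx": -0.01, "ty": 0.0, "tz": -0.98, "wx": 0.0, "wy": 0.0, "wz": 0.0}, {"tx": -0.01, "ty": 0.0, "tz": -0.97, "wx": 0.0, "wy": 0.0, "wz": 0.0}, {"tx": -0.01, "ty": 0.0, "tz": -0.98, "wx": 0.0, "wy": 0.0, "wz": 0.0}, {"tx": -0.01, "ty": -0.01, "tz": -0.97, "wx": 0.01, "wy": -0.01, "wz": 0.0}, {"tx": -0.37, "ty": 0.9, "tz": -0.11, "wx": 0.0, "wy": 0.0, "wz": -0.38}, {"tx": -0.42, "ty": 0.88, "tz": -0.11, "wx": 0.0, "wy": 0.0, "wz": -0.38}, {"tx": -0.47, "ty": 0.85, "tz": -0.11, "wx": 0.0, "wy": 0.0, "wz": -0.38}]
[{"tx": -0.52, "ty": 0.82, "tz": -0.11, "wx": 0.0, "wy": 0.0, "wz": -0.38}, {"tx": -0.57, "ty": 0.79, "tz": -0.11, "wx": 0.0, "wy": 0.0, "wz": -0.38}, {"tx": -0.61, "ty": 0.76, "tz": -0.11, "wx": 0.0, "wy": 0.0, "wz": -0.38}, {"tx": -0.66, "ty": 0.72, "tz": -0.12, "wx": 0.0, "wy": 0.0, "wz": -0.38}, {"tx": -0.7, "ty": 0.68, "tz": -0.11, "wx": 0.0, "wy": 0.0, "wz": -0.39}, {"tx": -0.73, "ty": 0.65, "tz": -0.12, "wx": -0.01, "wy": 0.0, "wz": -0.38}, {"tx": 0.0, "ty": 0.0, "tz": 0.88, "wx": 0.0, "wy": 0.0, "wz": 0.0}, {"tx": 0.0, "ty": 0.0, "tz": 0.87, "wx": 0.0, "wy": 0.0, "wz": 0.0}]
[{"tx": 0.0, "ty": 0.0, "tz": 0.88, "wx": 0.0, "wy": 0.0, "wz": 0.0}, {"tx": 0.0, "ty": -0.01, "tz": 0.87, "wx": 0.0, "wy": 0.0, "wz": 0.0}]
```

The fingers close to 28 mm, so they're gripping the block (about 31 mm) rather than the 34 mm base. I'll allow for its 1 mm offset. Lift and carry.

>>> {"api": "jog_arm", "payload": {"motion": [{"tx":-0.01,"ty":0.0,"tz":-0.98,"wx":0.0,"wy":0.0,"wz":0.0},{"tx":-0.01,"ty":0.0,"tz":-0.98,"wx":0.0,"wy":0.0,"wz":0.0},{"tx":-0.01,"ty":0.0,"tz":-0.97,"wx":0.0,"wy":0.0,"wz":0.0},{"tx":-0.01,"ty":0.0,"tz":-0.98,"wx":0.0,"wy":0.0,"wz":0.0},{"tx":-0.01,"ty":-0.01,"tz":-0.97,"wx":0.01,"wy":-0.01,"wz":0.0},{"tx":-0.37,"ty":0.9,"tz":-0.11,"wx":0.0,"wy":0.0,"wz":-0.38},{"tx":-0.42,"ty":0.88,"tz":-0.11,"wx":0.0,"wy":0.0,"wz":-0.38},{"tx":-0.47,"ty":0.85,"tz":-0.11,"wx":0.0,"wy":0.0,"wz":-0.38}]}}

```text
time: 18.88
ee_pos: [0.4329, 0.3268, 0.1062]
ee_rot: [-0.0, 0.762, 0.647, -0.001]
wrist_force: [-0.1, -0.5, -0.7]
width: 0.0279
gripper_force: 59.4
```

>>> {"api": "jog_arm", "payload": {"motion": [{"tx":-0.52,"ty":0.82,"tz":-0.11,"wx":0.0,"wy":0.0,"wz":-0.38},{"tx":-0.57,"ty":0.79,"tz":-0.11,"wx":0.0,"wy":0.0,"wz":-0.38},{"tx":-0.61,"ty":0.76,"tz":-0.11,"wx":0.0,"wy":0.0,"wz":-0.38},{"tx":-0.66,"ty":0.72,"tz":-0.12,"wx":0.0,"wy":0.0,"wz":-0.38},{"tx":-0.7,"ty":0.68,"tz":-0.11,"wx":0.0,"wy":0.0,"wz":-0.39},{"tx":-0.73,"ty":0.65,"tz":-0.12,"wx":-0.01,"wy":0.0,"wz":-0.38},{"tx":0.0,"ty":0.05,"tz":0.88,"wx":0.0,"wy":0.0,"wz":0.0},{"tx":0.0,"ty":0.0,"tz":0.87,"wx":0.0,"wy":0.0,"wz":0.0}]}}

```text
time: 19.88
ee_pos: [0.5198, 0.2494, 0.0828]
ee_rot: [-0.0, 0.642, 0.767, -0.0]
wrist_force: [-0.3, -0.6, -0.6]
width: 0.028
gripper_force: 59.4
```

>>> {"api": "jog_arm", "payload": {"motion": [{"tx":0.0,"ty":0.0,"tz":0.88,"wx":0.0,"wy":0.0,"wz":0.0},{"tx":0.0,"ty":-0.01,"tz":0.87,"wx":0.0,"wy":0.0,"wz":0.0},{"tx":0.0,"ty":0.0,"tz":0.0,"wx":0.0,"wy":0.0,"wz":0.0},{"tx":0.0,"ty":0.0,"tz":0.0,"wx":0.0,"wy":0.0,"wz":0.0}]}}

```text
time: 20.38
ee_pos: [0.5206, 0.2493, 0.0495]
ee_rot: [0.0, 0.641, 0.767, -0.0]
wrist_force: [-0.1, -0.1, -0.2]
width: 0.0279
gripper_force: 59.4
```

```bash
python3 - <<'E'
from h import *
import pickle
pose();s=snapshot("wrist");pickle.dump(s,open("f1.pkl","wb"))
cv2.imwrite("pics/f1.png",cv2.resize(s["image"][100:300,220:420],None,fx=3,fy=3,interpolation=cv2.INTER_CUBIC))
E
```

```text
t 20.38 p [520.6 249.3  49.5] psi 1.749 w 27.9 gf 59.4 F [-0.1 -0.1 -0.2] tilt [ 0. -0. -1.]
```

View pics/f1.png

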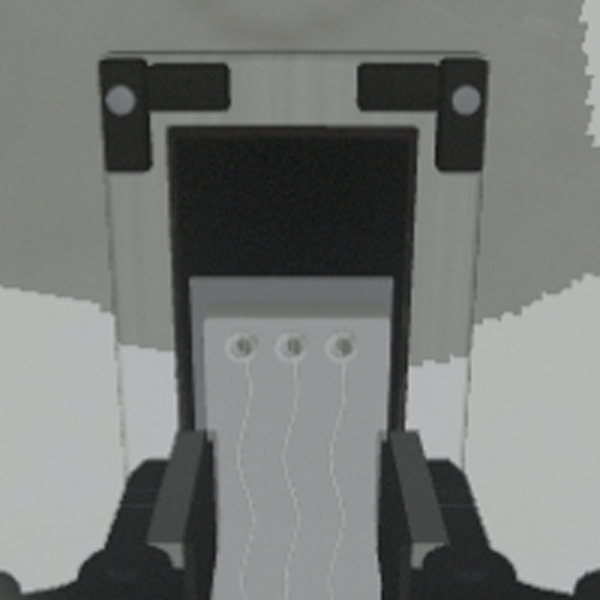

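The chip is held level with its base edge at crop row 278, columns 190–393. The heater's far edge is at about row 130, columns 168–418. Now the relative offset.

```bash
python3 - <<'E'
from h import *
import pickle
s=pickle.load(open("f1.pkl","rb"));st=manip.get_state();q=st["ee_rot"];R=Ro.from_quat([q[1],q[2],q[3],q[0]]).as_matrix();p=st["ee_pos"]
f=lambda u,v,z:((plane(s,[(220+(u)/3,100+(v)/3)],z)[0]-p)@R*1000).round(1)[:2]
zb=p[2]-.0024
print("base far",f(190,278,zb+.002),f(393,278,zb+.002),"block",f(205,318,zb+.01),f(392,318,zb+.01))
print("heater bottom far",f(168,127,.010),f(418,127,.010),"top far",f(170,137,.015),f(416,137,.015),"sides",f(177,300,.015),f(409,300,.015))
E
```

```text
base far [ 37.1 -16.6] [37.1 17.3] block [ 32.9 -13.4] [32.9 16.5]
heater bottom far [ 56.9 -24.8] [56.9 25.7] top far [ 55.6 -23.7] [55.6 24.7] sides [ 21.7 -23.7] [21.7 24.7]
```

>>> {"api": "jog_arm", "payload": {"motion": [{"tx":-0.03,"ty":0.0,"tz":0.7,"wx":0.0,"wy":0.0,"wz":0.0},{"tx":0.0,"ty":0.0,"tz":0.5,"wx":0.0,"wy":0.0,"wz":0.0},{"tx":0.0,"ty":0.0,"tz":0.25,"wx":0.0,"wy":0.0,"wz":0.0},{"tx":0.0,"ty":0.0,"tz":0.1,"wx":0.0,"wy":0.0,"wz":0.0},{"tx":0.0,"ty":0.0,"tz":0.03,"wx":0.0,"wy":0.0,"wz":0.0},{"tx":0.0,"ty":0.0,"tz":0.0,"wx":0.0,"wy":0.0,"wz":0.0}]}}

```text
time: 21.18
ee_pos: [0.5207, 0.2486, 0.0179]
ee_rot: [0.0, 0.641, 0.767, 0.0]
wrist_force: [0.2, -0.1, -0.8]
width: 0.028
gripper_force: 59.4
```

```bash
python3 -c "
from h import *
pose()"
```

```text
t 21.18 p [520.7 248.6  17.9] psi 1.749 w 28.0 gf 59.4 F [ 0.2 -0.1 -0.8] tilt [ 0. -0. -1.]
```

>>> {"api": "jog_arm", "payload": {"motion": [{"tx":0.0,"ty":0.0,"tz":0.02,"wx":0.0,"wy":0.0,"wz":0.0},{"tx":0.0,"ty":0.0,"tz":0.0,"wx":0.0,"wy":0.0,"wz":0.0}]}}

```text
time: 21.42
ee_pos: [0.5207, 0.2486, 0.0178]
ee_rot: [0.0, 0.641, 0.767, 0.0]
wrist_force: [-1.1, -0.1, 5.5]
width: 0.0281
gripper_force: 60.0
```

>>> {"api": "jog_arm", "payload": {"motion": [{"tx":0.0,"ty":0.0,"tz":0.0,"wx":0.0,"wy":0.0,"wz":0.0},{"tx":0.0,"ty":0.0,"tz":0.0,"wx":0.0,"wy":0.0,"wz":0.0},{"tx":0.0,"ty":0.0,"tz":0.0,"wx":0.0,"wy":0.0,"wz":0.0},{"tx":0.0,"ty":0.0,"tz":0.0,"wx":0.0,"wy":0.0,"wz":0.0},{"tx":0.0,"ty":0.0,"tz":-0.3,"wx":0.0,"wy":0.0,"wz":0.0},{"tx":0.0,"ty":0.0,"tz":-1,"wx":0.0,"wy":0.0,"wz":0.0},{"tx":0.0,"ty":0.0,"tz":-1,"wx":0.0,"wy":0.0,"wz":0.0},{"tx":0.0,"ty":0.0,"tz":-1,"wx":0.0,"wy":0.0,"wz":0.0}], "claw": 1}}

```text
time: 22.42
ee_pos: [0.5205, 0.2486, 0.0844]
ee_rot: [0.0, 0.641, 0.767, -0.0]
wrist_force: [-0.0, 0.8, -0.2]
width: 0.0854
gripper_force: 0.0
```

>>> {"api": "jog_arm", "payload": {"motion": [{"tx":0.0,"ty":0.0,"tz":-1,"wx":0.0,"wy":0.0,"wz":0.0},{"tx":0.0,"ty":0.0,"tz":-1,"wx":0.0,"wy":0.0,"wz":0.0},{"tx":0.0,"ty":0.0,"tz":-1,"wx":0.0,"wy":0.0,"wz":0.0},{"tx":0.0,"ty":0.0,"tz":-0.5,"wx":0.0,"wy":0.0,"wz":0.0},{"tx":0.0,"ty":0.0,"tz":0.0,"wx":0.0,"wy":0.0,"wz":0.0},{"tx":0.0,"ty":0.0,"tz":0.0,"wx":0.0,"wy":0.0,"wz":0.0}]}}

```text
time: 23.18
ee_pos: [0.5203, 0.2485, 0.1527]
ee_rot: [-0.0, 0.641, 0.767, -0.001]
wrist_force: [-0.3, 0.6, 0.2]
width: 0.0852
gripper_force: 0.0
```

```bash
python3 - <<'E'
from h import *
import pickle
pose();s=snapshot("wrist");pickle.dump(s,open("g1.pkl","wb"))
cv2.imwrite("pics/g1.png",cv2.resize(s["image"][70:270,170:400],None,fx=3,fy=3,interpolation=cv2.INTER_CUBIC))
go((.39,.206,.155,1.64))
E
```

```text
t 23.18 p [520.3 248.5 152.7] psi 1.749 w 85.2 gf 0.0 F [-0.3  0.6  0.2] tilt [-0.001 -0.001 -1.   ]
7 rows
[{"tx": -0.13, "ty": -0.97, "tz": -0.02, "wx": 0.0, "wy": 0.0, "wz": 0.1}, {"tx": -0.15, "ty": -0.97, "tz": -0.02, "wx": 0.0, "wy": 0.0, "wz": 0.1}, {"tx": -0.16, "ty": -0.96, "tz": -0.01, "wx": 0.0, "wy": 0.0, "wz": 0.11}, {"tx": -0.18, "ty": -0.96, "tz": -0.02, "wx": 0.0, "wy": 0.0, "wz": 0.1}, {"tx": -0.2, "ty": -0.96, "tz": -0.01, "wx": 0.0, "wy": 0.0, "wz": 0.11}, {"tx": -0.21, "ty": -0.96, "tz": -0.02, "wx": 0.0, "wy": 0.0, "wz": 0.1}, {"tx": -0.22, "ty": -0.95, "tz": -0.01, "wx": -0.01, "wy": 0.0, "wz": 0.11}]
```

View pics/g1.png

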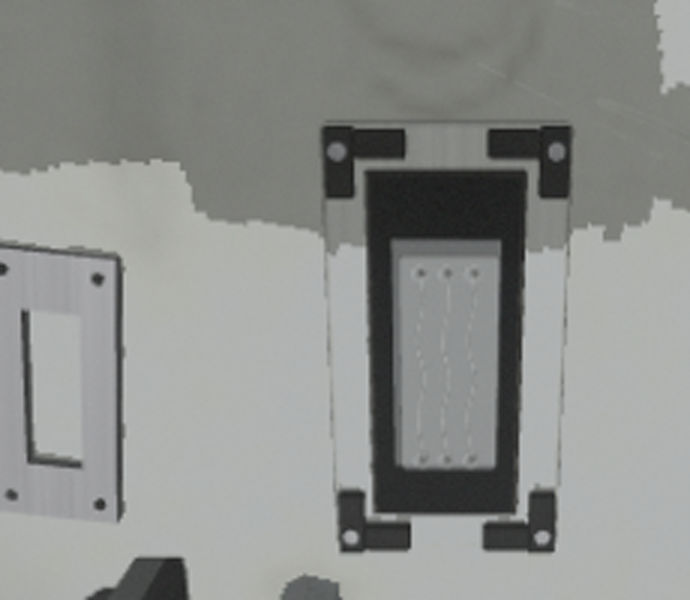

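The chip is lying centred on the heater in g1. The chip columns are 390–502 against the heater's 367–526. I'll compute the residual offset here, and the cover pose from its four holes in d2 and the window in a new frame.

```bash
python3 - <<'E'
from h import *
import pickle
s=pickle.load(open("g1.pkl","rb"))
f=lambda u,v,z:(plane(s,[(170+u/3,70+v/3)],z)[0]*1000).round(1)[:2]
d=np.array([-.178,.984])
for n,a in dict(chipfar=f(446,240,.017),chipnear=f(446,469,.025),hfar=f(446,172,.015),hnear=f(447,513,.015)).items():print(n,a,(a-[520.3,248.5])@d)
s=pickle.load(open("d2.pkl","rb"))
H=plane(s,[(170+u/1.9,v/1.9) for u,v in((22,103),(80,108),(24,253),(80,258))],.006)[:,:2]*1000
m=H.mean(0);fa=H[:2].mean(0);ne=H[2:].mean(0);a=fa-ne
print("cover holes",H.round(1),m.round(1),math.atan2(-a[0],a[1]),"bias-corr",(m-1.4*np.array([.984,.178])).round(1))
E
```

```text
chipfar [514.9 284.9] 36.778799999999976
chipnear [527.9 212.4] -36.87519999999999
hfar [511.2 305.1] 57.314200000000014
hnear [532.  191.9] -57.777
cover holes [[372.  248.8]
 [404.2 251.3]
 [377.7 166.8]
 [411.  169.6]] [391.2 209.1] 0.07601240848456801 bias-corr [389.9 208.9]
```

>>> {"api": "jog_arm", "payload": {"motion": [{"tx":-0.13,"ty":-0.97,"tz":-0.02,"wx":0.0,"wy":0.0,"wz":0.1},{"tx":-0.15,"ty":-0.97,"tz":-0.02,"wx":0.0,"wy":0.0,"wz":0.1},{"tx":-0.16,"ty":-0.96,"tz":-0.01,"wx":0.0,"wy":0.0,"wz":0.11},{"tx":-0.18,"ty":-0.96,"tz":-0.02,"wx":0.0,"wy":0.0,"wz":0.1},{"tx":-0.2,"ty":-0.96,"tz":-0.01,"wx":0.0,"wy":0.0,"wz":0.11},{"tx":-0.21,"ty":-0.96,"tz":-0.02,"wx":0.0,"wy":0.0,"wz":0.1},{"tx":-0.22,"ty":-0.95,"tz":-0.01,"wx":-0.01,"wy":0.0,"wz":0.11},{"tx":0,"ty":0,"tz":0,"wx":0,"wy":0.0,"wz":0}]}}

```text
time: 24.22
ee_pos: [0.3895, 0.2059, 0.1553]
ee_rot: [0.0, 0.682, 0.731, -0.0]
wrist_force: [0.0, -0.9, 0.5]
width: 0.0854
gripper_force: 0.0
```

>>> {"api": "jog_arm", "payload": {"motion": [{"tx":0,"ty":0,"tz":0,"wx":0,"wy":0.0,"wz":0}]}}

```text
time: 24.35
ee_pos: [0.3911, 0.2063, 0.1554]
ee_rot: [0.001, 0.682, 0.731, 0.001]
wrist_force: [0.7, -0.7, -0.6]
width: 0.0856
gripper_force: 0.0
```

```bash
python3 - <<'E'
from h import *
import pickle
pose();s=snapshot("wrist");pickle.dump(s,open("g2.pkl","wb"))
g=cv2.cvtColor(s["image"],cv2.COLOR_BGR2GRAY);L=local(s,(.389,.206),.065,.006)
a=roi(s,(.389,.206),.06,.006);print(a)
print(g[180,a[0]:a[2]]);print(g[a[1]:a[3],318]);
for th in(60,80,100,120):
    n,l,st,ce=cv2.connectedComponentsWithStats(((g<th)*L).astype(np.uint8))
    print(th,[(st[i].tolist(),ce[i].round(1).tolist()) for i in range(1,n) if 4<st[i,4]<3000])
E
```

```text
t 24.35 p [391.1 206.3 155.4] psi 1.64 w 85.6 gf 0.0 F [ 0.7 -0.7 -0.6] tilt [ 0.002 -0.    -1.   ]
(np.int64(255), np.int64(119), np.int64(382), np.int64(242))
[ 95  66  54  48 107 186 190 170 199 208 208 208 207 208 208 208 208 208
 208 208 209 207 208 208 208 208 208 208 208 208 208 208 208 208 209 209
 208 209 209 208 209 208 207 208 208 208 207 206 204 207 207 205 182 162
 203 209 209 208 208 208 208 208 208 209 208 208 209 209 208 209 209 208
 202 206 208 208 208 207 206 206 204 205 206 203 206 208 208 207 209 208
 209 208 209 209 209 208 208 209 209 209 209 209 209 209 209 209 208 209
 209 209 209 209 209 209 209 209 208 209 209 208 210 209 208 208 209 209
 208]
[151 153 152 152 152 153 153 154 154 154 155 155 153 147 128 130 144 143
 143 145 143 143 143 143 142 142 142 142 141 141 143 142 188 206 205 207
 208 208 208 209 207 208 208 209 208 208 208 209 209 208 208 208 209 208
 209 208 208 208 209 209 209 209 209 209 209 209 209 208 209 209 209 209
 209 209 209 208 209 209 209 209 209 209 209 209 209 209 181 132  99 162
 197 203 204 205 204 203 202 202 203 202 202 201 201 201 
[... 236 characters left out ...]
.8, 141.0])]
100 [([251, 125, 9, 94, 361], [256.3, 166.1]), ([299, 139, 4, 4, 13], [300.6, 140.6]), ([332, 139, 4, 4, 15], [333.6, 140.6]), ([317, 207, 8, 1, 8], [320.5, 207.0]), ([301, 219, 3, 2, 6], [302.0, 219.5]), ([332, 219, 3, 2, 5], [332.8, 219.6])]
120 [([251, 113, 9, 111, 859], [254.8, 166.9]), ([299, 139, 5, 5, 17], [300.8, 140.8]), ([332, 139, 5, 5, 17], [333.8, 140.8]), ([309, 207, 18, 1, 18], [317.5, 207.0]), ([301, 219, 3, 3, 7], [302.0, 219.7]), ([331, 219, 4, 3, 8], [332.6, 219.8]), ([251, 225, 5, 4, 10], [252.7, 226.1]), ([252, 230, 4, 5, 9], [253.8, 231.6]), ([251, 234, 4, 8, 12], [251.9, 237.1]), ([255, 236, 3, 4, 7], [256.0, 237.6]), ([251, 243, 4, 3, 9], [252.7, 244.0])]
```

```bash
python3 - <<'E'
from h import *
import pickle
s=pickle.load(open("g2.pkl","rb"))
H=plane(s,[(300.8,140.8),(333.7,140.8),(302,219.6),(332.7,219.7)],.006)[:,:2]*1000
m=H.mean(0);a=H[:2].mean(0)-H[2:].mean(0);th=math.atan2(-a[0],a[1])
psi=th+math.pi/2;y=np.array([math.sin(psi),-math.cos(psi)]);c=m-1.4*y
print(H.round(1),m.round(1),th,c)
go((c[0]/1000,c[1]/1000,.03,psi),(c[0]/1000,c[1]/1000,.001,psi))
E
```

```text
[[372.3 248.8]
 [404.1 251. ]
 [377.7 166.8]
 [409.9 168.9]] [391.  208.9] 0.0687432328568989 [389.59522    208.81437003]
9 rows
[{"tx": 0.02, "ty": -0.01, "tz": 0.9, "wx": 0.0, "wy": 0.0, "wz": 0.0}, {"tx": 0.02, "ty": -0.01, "tz": 0.9, "wx": 0.0, "wy": 0.0, "wz": 0.0}, {"tx": 0.02, "ty": -0.01, "tz": 0.89, "wx": 0.0, "wy": 0.0, "wz": 0.0}, {"tx": 0.02, "ty": -0.01, "tz": 0.9, "wx": 0.0, "wy": 0.0, "wz": 0.0}, {"tx": 0.02, "ty": -0.01, "tz": 0.89, "wx": 0.0, "wy": 0.0, "wz": 0.0}, {"tx": 0.01, "ty": -0.01, "tz": 0.9, "wx": 0.01, "wy": 0.0, "wz": 0.0}, {"tx": 0.02, "ty": -0.02, "tz": 0.89, "wx": 0.0, "wy": 0.0, "wz": 0.0}, {"tx": 0.0, "ty": 0.0, "tz": 0.73, "wx": 0.0, "wy": 0.0, "wz": 0.0}]
[{"tx": 0.0, "ty": 0.0, "tz": 0.72, "wx": 0.0, "wy": 0.0, "wz": 0.0}]
```

>>> {"api": "jog_arm", "payload": {"motion": [{"tx":0.02,"ty":-0.01,"tz":0.9,"wx":0.0,"wy":0.0,"wz":0.0},{"tx":0.02,"ty":-0.01,"tz":0.9,"wx":0.0,"wy":0.0,"wz":0.0},{"tx":0.02,"ty":-0.01,"tz":0.89,"wx":0.0,"wy":0.0,"wz":0.0},{"tx":0.02,"ty":-0.01,"tz":0.9,"wx":0.0,"wy":0.0,"wz":0.0},{"tx":0.02,"ty":-0.01,"tz":0.89,"wx":0.0,"wy":0.0,"wz":0.0},{"tx":0.01,"ty":0.0,"tz":0.9,"wx":0.0,"wy":0.0,"wz":0.0},{"tx":0.02,"ty":0.0,"tz":0.89,"wx":0.0,"wy":0.0,"wz":0.0},{"tx":0.0,"ty":0.0,"tz":0.73,"wx":0.0,"wy":0.0,"wz":0.0}]}}

```text
time: 25.4
ee_pos: [0.39, 0.2088, 0.0145]
ee_rot: [0.001, 0.682, 0.731, 0.0]
wrist_force: [-0.2, 0.0, -0.1]
width: 0.0854
gripper_force: 0.0
```

>>> {"api": "jog_arm", "payload": {"motion": [{"tx":0.0,"ty":0.0,"tz":0.72,"wx":0.0,"wy":0.0,"wz":0.0},{"tx":0.0,"ty":0.0,"tz":0,"wx":0.0,"wy":0.0,"wz":0.0}]}}

```text
time: 25.65
ee_pos: [0.3893, 0.2086, 0.0002]
ee_rot: [0.0, 0.682, 0.731, -0.0]
wrist_force: [0.2, 0.7, -0.1]
width: 0.0854
gripper_force: 0.0
```

>>> {"api": "jog_arm", "payload": {"motion": [{"tx":0.0,"ty":0.0,"tz":0,"wx":0.0,"wy":0.0,"wz":0.0},{"tx":0.0,"ty":0.0,"tz":0,"wx":0.0,"wy":0.0,"wz":0.0},{"tx":0.0,"ty":0.0,"tz":0,"wx":0.0,"wy":0.0,"wz":0.0},{"tx":0.0,"ty":0.0,"tz":0,"wx":0.0,"wy":0.0,"wz":0.0},{"tx":0.0,"ty":0.0,"tz":0,"wx":0.0,"wy":0.0,"wz":0.0},{"tx":0.0,"ty":0.0,"tz":0,"wx":0.0,"wy":0.0,"wz":0.0},{"tx":0.0,"ty":0.0,"tz":0,"wx":0.0,"wy":0.0,"wz":0.0}], "claw": 0}}

```text
time: 26.52
ee_pos: [0.3897, 0.2087, 0.0021]
ee_rot: [0.001, 0.682, 0.731, 0.001]
wrist_force: [-0.8, -0.7, 13.1]
width: 0.0406
gripper_force: 58.9
```

```bash
python3 -c "
from h import *
pose()
go((.3896,.2088,.1,1.64),(.5195,.2487,.11,1.749),(.5195,.2487,.05,1.749))"
```

```text
t 26.52 p [389.7 208.7   2.1] psi 1.639 w 40.6 gf 58.9 F [-0.8 -0.7 13.1] tilt [ 0.003  0.    -1.   ]
16 rows
[{"tx": 0.0, "ty": 0.0, "tz": -0.98, "wx": 0.0, "wy": 0.0, "wz": 0.0}, {"tx": 0.0, "ty": 0.0, "tz": -0.98, "wx": 0.01, "wy": 0.0, "wz": 0.0}, {"tx": 0.0, "ty": 0.0, "tz": -0.98, "wx": 0.0, "wy": 0.0, "wz": 0.0}, {"tx": 0.0, "ty": 0.0, "tz": -0.98, "wx": 0.01, "wy": 0.0, "wz": 0.0}, {"tx": 0.0, "ty": 0.01, "tz": -0.97, "wx": 0.0, "wy": 0.0, "wz": 0.0}, {"tx": 0.22, "ty": 0.94, "tz": -0.07, "wx": 0.0, "wy": 0.0, "wz": -0.1}, {"tx": 0.21, "ty": 0.95, "tz": -0.07, "wx": 0.0, "wy": 0.0, "wz": -0.11}, {"tx": 0.19, "ty": 0.95, "tz": -0.07, "wx": 0.0, "wy": 0.0, "wz": -0.1}]
[{"tx": 0.18, "ty": 0.95, "tz": -0.07, "wx": 0.0, "wy": 0.0, "wz": -0.11}, {"tx": 0.16, "ty": 0.96, "tz": -0.07, "wx": 0.0, "wy": 0.0, "wz": -0.1}, {"tx": 0.15, "ty": 0.96, "tz": -0.08, "wx": 0.0, "wy": 0.0, "wz": -0.11}, {"tx": 0.13, "ty": 0.96, "tz": -0.07, "wx": 0.0, "wy": 0.0, "wz": -0.1}, {"tx": 0.0, "ty": 0.0, "tz": 0.75, "wx": 0.0, "wy": 0.0, "wz": 0.0}, {"tx": 0.0, "ty": 0.0, "tz": 0.75, "wx": 0.0, "wy": 0.0, "wz": 0.0}, {"tx": 0.0, "ty": 0.0, "tz": 0.75, "wx": 0.0, "wy": 0.0, "wz": 0.0}, {"tx": 0.0, "ty": 0.0, "tz": 0.75, "wx": 0.0, "wy": 0.0, "wz": 0.0}]
```

>>> {"api": "jog_arm", "payload": {"motion": [{"tx":0.0,"ty":0.0,"tz":-0.98,"wx":0.0,"wy":0.0,"wz":0.0},{"tx":0.0,"ty":0.0,"tz":-0.98,"wx":0.01,"wy":0.0,"wz":0.0},{"tx":0.0,"ty":0.0,"tz":-0.98,"wx":0.0,"wy":0.0,"wz":0.0},{"tx":0.0,"ty":0.0,"tz":-0.98,"wx":0.0,"wy":0.0,"wz":0.0},{"tx":0.0,"ty":0.01,"tz":-0.97,"wx":0.0,"wy":0.0,"wz":0.0},{"tx":0.22,"ty":0.94,"tz":-0.07,"wx":0.0,"wy":0.0,"wz":-0.1},{"tx":0.21,"ty":0.95,"tz":-0.07,"wx":0.0,"wy":0.0,"wz":-0.11},{"tx":0.19,"ty":0.95,"tz":-0.07,"wx":0.0,"wy":0.0,"wz":-0.1}]}}

```text
time: 27.52
ee_pos: [0.4456, 0.226, 0.1036]
ee_rot: [0.0, 0.665, 0.747, 0.0]
wrist_force: [0.1, -0.2, -0.9]
width: 0.0405
gripper_force: 60.6
```

>>> {"api": "jog_arm", "payload": {"motion": [{"tx":0.18,"ty":0.95,"tz":-0.07,"wx":0.0,"wy":0.0,"wz":-0.11},{"tx":0.16,"ty":0.96,"tz":-0.07,"wx":0.0,"wy":0.0,"wz":-0.1},{"tx":0.15,"ty":0.96,"tz":-0.08,"wx":0.0,"wy":0.0,"wz":-0.11},{"tx":0.13,"ty":0.96,"tz":-0.07,"wx":0.0,"wy":0.0,"wz":-0.1},{"tx":0.0,"ty":0.0,"tz":0.75,"wx":0.0,"wy":0.0,"wz":0.0},{"tx":0.0,"ty":0.0,"tz":0.75,"wx":0.0,"wy":0.0,"wz":0.0},{"tx":0.0,"ty":0.0,"tz":0.75,"wx":0.0,"wy":0.0,"wz":0.0},{"tx":0.0,"ty":0.0,"tz":0.75,"wx":0.0,"wy":0.0,"wz":0.0}]}}

```text
time: 28.52
ee_pos: [0.5187, 0.2485, 0.0476]
ee_rot: [-0.0, 0.641, 0.767, -0.0]
wrist_force: [-0.2, 1.2, -1.3]
width: 0.0401
gripper_force: 60.6
```

>>> {"api": "jog_arm", "payload": {"motion": [{"tx":0.0,"ty":0.0,"tz":0.0,"wx":0.0,"wy":0.0,"wz":0.0},{"tx":0.0,"ty":0.0,"tz":0.0,"wx":0.0,"wy":0.0,"wz":0.0}]}}

```text
time: 28.78
ee_pos: [0.5194, 0.2487, 0.0491]
ee_rot: [0.0, 0.641, 0.767, -0.0]
wrist_force: [0.5, -0.3, -1.8]
width: 0.0409
gripper_force: 60.7
```

```bash
python3 - <<'E'
from h import *
import pickle
pose();s=snapshot("wrist");pickle.dump(s,open("h1.pkl","wb"))
st=manip.get_state();q=st["ee_rot"];R=Ro.from_quat([q[1],q[2],q[3],q[0]]).as_matrix();p=st["ee_pos"]
g=cv2.cvtColor(s["image"],cv2.COLOR_BGR2GRAY)
n,l,S,ce=cv2.connectedComponentsWithStats(((g<100)).astype(np.uint8))
z=p[2]-.0021+.006
for i in range(1,n):
    if 4<S[i,4]<900 and 230<ce[i][0]<410 and S[i,1]>80: print(S[i].tolist(),ce[i].round(1),((plane(s,[ce[i]],z)[0]-p)@R*1000).round(1))
print(g[150:230:1,320])
E
```

```text
t 28.77 p [519.4 248.7  49.1] psi 1.749 w 40.9 gf 60.7 F [ 0.5 -0.3 -1.8] tilt [ 0. -0. -1.]
[259, 116, 108, 2, 110] [311.6 116. ] [74.4 -2.1 -3.9]
[281, 183, 10, 10, 76] [285.5 187.1] [ 41.1 -14.9  -3.9]
[348, 183, 9, 10, 75] [352.1 187.3] [41.  17.2 -3.9]
[299, 213, 2, 46, 48] [299.  236.2] [15.1 -8.9 -3.9]
[337, 214, 3, 68, 77] [337.8 246.1] [ 9.5 11.  -3.9]
[300, 260, 1, 16, 16] [300.  267.5] [-3.2 -8.8 -3.9]
[306, 285, 4, 3, 7] [307.4 286.1] [-14.8  -5.   -3.9]
[318, 285, 4, 3, 8] [319.6 286.2] [-14.9   1.6  -3.9]
[331, 285, 4, 3, 8] [332.2 286.2] [-14.9   8.5  -3.9]
[301, 286, 36, 20, 584] [318.5 297.4] [-22.1   1.   -3.9]
[288, 322, 7, 7, 36] [290.7 325. ] [-41.2 -15.   -3.9]
[343, 322, 8, 7, 39] [346.5 325. ] [-41.2  17.1  -3.9]
[ 26  25  26  24  26  24  20  24  25  25  26  29  26  25  29  28  27  28
  28  29  36  55  62  88 107 112 110 110 111 111 110 111 111 110 109 111
 110 111 109 110 109 109 109 109 108 109 109 110 108 109 108 110 109 108
 108 108 109 109 108 110 108 107 116 142 158 157 153 150 149 149 147 146
 146 146 146 146 147 147 147 147]
```

The cover is centred in the grip and level. Lower it onto the chip.

>>> {"api": "jog_arm", "payload": {"motion": [{"tx":0.0,"ty":0.0,"tz":0.5,"wx":0.0,"wy":0.0,"wz":0.0},{"tx":0.0,"ty":0.0,"tz":0.35,"wx":0.0,"wy":0.0,"wz":0.0},{"tx":0.0,"ty":0.0,"tz":0.15,"wx":0.0,"wy":0.0,"wz":0.0},{"tx":0.0,"ty":0.0,"tz":0.05,"wx":0.0,"wy":0.0,"wz":0.0},{"tx":0.0,"ty":0.0,"tz":0.0,"wx":0.0,"wy":0.0,"wz":0.0},{"tx":0.0,"ty":0.0,"tz":0.0,"wx":0.0,"wy":0.0,"wz":0.0}]}}

```text
time: 29.58
ee_pos: [0.5194, 0.2487, 0.028]
ee_rot: [0.0, 0.641, 0.767, 0.0]
wrist_force: [-0.0, -0.6, -0.7]
width: 0.0407
gripper_force: 60.7
```

```bash
python3 -c "
from h import *
pose()"
```

```text
t 29.57 p [519.4 248.7  28. ] psi 1.749 w 40.7 gf 60.7 F [-0.  -0.6 -0.7] tilt [ 0. -0. -1.]
```

>>> {"api": "jog_arm", "payload": {"motion": [{"tx":0.0,"ty":0.0,"tz":0.04,"wx":0.0,"wy":0.0,"wz":0.0},{"tx":0.0,"ty":0.0,"tz":0.0,"wx":0.0,"wy":0.0,"wz":0.0}]}}

```text
time: 29.82
ee_pos: [0.5194, 0.2487, 0.0278]
ee_rot: [0.0, 0.641, 0.767, 0.0]
wrist_force: [-2.0, -0.6, 7.6]
width: 0.0404
gripper_force: 62.4
```

>>> {"api": "jog_arm", "payload": {"motion": [{"tx":0.0,"ty":0.0,"tz":0.0,"wx":0.0,"wy":0.0,"wz":0.0},{"tx":0.0,"ty":0.0,"tz":0.0,"wx":0.0,"wy":0.0,"wz":0.0},{"tx":0.0,"ty":0.0,"tz":0.0,"wx":0.0,"wy":0.0,"wz":0.0},{"tx":0.0,"ty":0.0,"tz":0.0,"wx":0.0,"wy":0.0,"wz":0.0},{"tx":0.0,"ty":0.0,"tz":-0.3,"wx":0.0,"wy":0.0,"wz":0.0},{"tx":0.0,"ty":0.0,"tz":-1,"wx":0.0,"wy":0.0,"wz":0.0},{"tx":0.0,"ty":0.0,"tz":-1,"wx":0.0,"wy":0.0,"wz":0.0},{"tx":0.0,"ty":0.0,"tz":-1,"wx":0.0,"wy":0.0,"wz":0.0}], "claw": 1}}

```text
time: 30.82
ee_pos: [0.5192, 0.2487, 0.0942]
ee_rot: [0.0, 0.641, 0.767, -0.0]
wrist_force: [0.1, -0.3, 0.2]
width: 0.0853
gripper_force: 0.0
```

>>> {"api": "jog_arm", "payload": {"motion": [{"tx":0.0,"ty":0.0,"tz":-1,"wx":0.0,"wy":0.0,"wz":0.0},{"tx":0.0,"ty":0.0,"tz":-1,"wx":0.0,"wy":0.0,"wz":0.0},{"tx":0.0,"ty":0.0,"tz":-1,"wx":0.0,"wy":0.0,"wz":0.0},{"tx":0.0,"ty":0.0,"tz":-0.5,"wx":0.0,"wy":0.0,"wz":0.0},{"tx":0.0,"ty":0.0,"tz":0.0,"wx":0.0,"wy":0.0,"wz":0.0},{"tx":0.0,"ty":0.0,"tz":0.0,"wx":0.0,"wy":0.0,"wz":0.0}]}}

```text
time: 31.58
ee_pos: [0.519, 0.2486, 0.1625]
ee_rot: [-0.0, 0.641, 0.767, -0.001]
wrist_force: [1.1, -0.3, 0.0]
width: 0.0856
gripper_force: 0.0
```

```bash
python3 - <<'E'
from h import *
import pickle
pose();s=snapshot("wrist");pickle.dump(s,open("i1.pkl","wb"))
g=cv2.cvtColor(s["image"],cv2.COLOR_BGR2GRAY);m=local(s,(.52,.249),.09,.02)
n,l,S,ce=cv2.connectedComponentsWithStats((m*(g<100)).astype(np.uint8))
for i in range(1,n):
    if 4<S[i,4]<60: print(S[i].tolist(),ce[i].round(1),(plane(s,[ce[i]],.031)[0]*1000).round(1))
t=pickle.load(open("a_top.pkl","rb"));f=lambda u,v,z:plane(t,[(u,v)],z)[0].round(3)
print("board front",f(390,202,.05),f(280,201,.05),"red",f(433,204,.03),"blue",f(362,219,.02),"weight top",f(398+2,226,.05))
C=cloud(t);M=local(t,(.386,-.183),.04,.03)>0;P=C[M&(C[...,2]>.025)];print("weight",np.median(P,0),P.min(0),P.max(0),rect(P))
go((.47,.08,.16,1.2),(.45,-.10,.16,.4),(.39,-.183,.16,0))
E
```

```text
t 31.57 p [519.  248.6 162.5] psi 1.749 w 85.6 gf 0.0 F [ 1.1 -0.3  0. ] tilt [-0.001 -0.001 -1.   ]
[305, 110, 19, 1, 19] [314. 110.] [503.1 319.8  31. ]
[300, 144, 5, 5, 23] [301.8 146. ] [497.7 286.5  31. ]
[335, 144, 5, 5, 23] [337. 146.] [529.3 292.2  31. ]
[310, 215, 20, 2, 39] [319.3 215.5] [525.4 222.3  31. ]
[302, 228, 4, 3, 10] [303.2 229. ] [512.2 205.3  31. ]
[334, 228, 4, 3, 11] [335.4 229.1] [543.9 210.9  31. ]
board front [ 0.447 -0.156  0.05 ] [0.45  0.138 0.05 ] red [ 0.443 -0.278  0.03 ] blue [ 0.403 -0.084  0.02 ] weight top [ 0.383 -0.182  0.05 ]
weight [ 0.38328374 -0.18187803  0.03554593] [ 0.36704399 -0.20238582  0.02558147] [ 0.40224557 -0.16594941  0.05267692] (array([ 384.6, -184.2]), array([35.2, 36.4]), -0.01)
25 rows
[{"tx": -0.87, "ty": -0.43, "tz": 0.01, "wx": 0.0, "wy": 0.0, "wz": 0.41}, {"tx": -0.9, "ty": -0.38, "tz": 0.01, "wx": 0.0, "wy": 0.0, "wz": 0.41}, {"tx": -0.92, "ty": -0.32, "tz": 0.02, "wx": 0.0, "wy": 0.0, "wz": 0.41}, {"tx": -0.94, "ty": -0.27, "tz": 0.01, "wx": 0.0, "wy": 0.0, "wz": 0.4}, {"tx": -0.95, "ty": -0.21, "tz": 0.02, "wx": 0.0,
[... 775 characters left out ...]
, "tz": 0.0, "wx": 0.0, "wy": 0.0, "wz": 0.54}]
[{"tx": -0.62, "ty": 0.66, "tz": 0.0, "wx": 0.0, "wy": 0.0, "wz": 0.53}, {"tx": -0.56, "ty": 0.71, "tz": 0.0, "wx": 0.0, "wy": 0.0, "wz": 0.54}, {"tx": -0.5, "ty": 0.75, "tz": -0.01, "wx": 0.0, "wy": -0.01, "wz": 0.53}, {"tx": -0.73, "ty": 0.44, "tz": 0.0, "wx": 0.0, "wy": 0.0, "wz": 0.44}, {"tx": -0.7, "ty": 0.49, "tz": 0.0, "wx": 0.0, "wy": 0.0, "wz": 0.45}, {"tx": -0.67, "ty": 0.54, "tz": 0.0, "wx": 0.0, "wy": 0.0, "wz": 0.44}, {"tx": -0.63, "ty": 0.58, "tz": 0.0, "wx": 0.0, "wy": 0.0, "wz": 0.45}, {"tx": -0.59, "ty": 0.62, "tz": 0.0, "wx": 0.0, "wy": 0.0, "wz": 0.44}]
[{"tx": -0.54, "ty": 0.65, "tz": 0.01, "wx": 0.0, "wy": 0.0, "wz": 0.45}]
```

The cover is in place at (519.4, 248.5), level and parallel. Now the big weight.

>>> {"api": "jog_arm", "payload": {"motion": [{"tx":-0.87,"ty":-0.43,"tz":0.01,"wx":0.0,"wy":0.0,"wz":0.41},{"tx":-0.9,"ty":-0.38,"tz":0.01,"wx":0.0,"wy":0.0,"wz":0.41},{"tx":-0.92,"ty":-0.32,"tz":0.02,"wx":0.0,"wy":0.0,"wz":0.41},{"tx":-0.94,"ty":-0.27,"tz":0.01,"wx":0.0,"wy":0.0,"wz":0.4},{"tx":-0.95,"ty":-0.21,"tz":0.02,"wx":0.0,"wy":0.0,"wz":0.41},{"tx":-0.96,"ty":-0.15,"tz":0.01,"wx":0.0,"wy":0.0,"wz":0.4},{"tx":-0.97,"ty":-0.09,"tz":0.02,"wx":0.0,"wy":0.0,"wz":0.41},{"tx":-0.98,"ty":-0.03,"tz":0.01,"wx":0.0,"wy":0.0,"wz":0.4}]}}

```text
time: 32.62
ee_pos: [0.4754, 0.0977, 0.161]
ee_rot: [0.0, 0.809, 0.588, -0.0]
wrist_force: [1.0, 0.4, 0.1]
width: 0.0858
gripper_force: 0.0
```

>>> {"api": "jog_arm", "payload": {"motion": [{"tx":-0.98,"ty":0.02,"tz":0.02,"wx":-0.01,"wy":0.01,"wz":0.41},{"tx":-0.87,"ty":0.23,"tz":0.0,"wx":0.0,"wy":0.0,"wz":0.53},{"tx":-0.85,"ty":0.3,"tz":0.0,"wx":0.0,"wy":0.0,"wz":0.53},{"tx":-0.83,"ty":0.37,"tz":0.0,"wx":0.0,"wy":0.0,"wz":0.53},{"tx":-0.8,"ty":0.43,"tz":0.0,"wx":0.0,"wy":0.0,"wz":0.53},{"tx":-0.76,"ty":0.5,"tz":0.0,"wx":0.0,"wy":0.0,"wz":0.54},{"tx":-0.71,"ty":0.56,"tz":0.0,"wx":0.0,"wy":0.0,"wz":0.53},{"tx":-0.67,"ty":0.61,"tz":0.0,"wx":0.0,"wy":0.0,"wz":0.54}]}}

```text
time: 33.62
ee_pos: [0.4559, -0.047, 0.1605]
ee_rot: [0.0, 0.95, 0.312, 0.001]
wrist_force: [0.3, 0.1, 0.2]
width: 0.0852
gripper_force: 0.0
```

>>> {"api": "jog_arm", "payload": {"motion": [{"tx":-0.62,"ty":0.66,"tz":0.0,"wx":0.0,"wy":0.0,"wz":0.53},{"tx":-0.56,"ty":0.71,"tz":0.0,"wx":0.0,"wy":0.0,"wz":0.54},{"tx":-0.5,"ty":0.75,"tz":-0.01,"wx":0.0,"wy":-0.01,"wz":0.53},{"tx":-0.73,"ty":0.44,"tz":0.0,"wx":0.0,"wy":0.0,"wz":0.44},{"tx":-0.7,"ty":0.49,"tz":0.0,"wx":0.0,"wy":0.0,"wz":0.45},{"tx":-0.67,"ty":0.54,"tz":0.0,"wx":0.0,"wy":0.0,"wz":0.44},{"tx":-0.63,"ty":0.58,"tz":0.0,"wx":0.0,"wy":0.0,"wz":0.45},{"tx":-0.59,"ty":0.62,"tz":0.0,"wx":0.0,"wy":0.0,"wz":0.44}]}}

```text
time: 34.62
ee_pos: [0.3991, -0.1697, 0.1606]
ee_rot: [-0.0, 1.0, 0.032, 0.0]
wrist_force: [-0.4, 0.1, -0.4]
width: 0.0857
gripper_force: 0.0
```

>>> {"api": "jog_arm", "payload": {"motion": [{"tx":-0.54,"ty":0.65,"tz":0.01,"wx":0.0,"wy":0.0,"wz":0.45},{"tx":0.0,"ty":0.0,"tz":0.0,"wx":0.0,"wy":0.0,"wz":0.0},{"tx":0.0,"ty":0.0,"tz":0.0,"wx":0.0,"wy":0.0,"wz":0.0}]}}

```text
time: 35.0
ee_pos: [0.3901, -0.1827, 0.1605]
ee_rot: [-0.0, 1.0, -0.0, 0.0]
wrist_force: [0.6, -0.4, 0.3]
width: 0.0854
gripper_force: 0.0
```

```bash
python3 - <<'E'
from h import *
import pickle
pose();s=snapshot("wrist");pickle.dump(s,open("j1.pkl","wb"))
g=cv2.cvtColor(s["image"],cv2.COLOR_BGR2GRAY)
C=cloud(s);a=np.hypot(C[...,0]-.387,C[...,1]+.184)<.045
for lo,hi in((.028,.038),(.045,.056)):
    m=a&(C[...,2]>lo)&(C[...,2]<hi);v,u=np.nonzero(m);P=C[m]
    print(lo,len(P),P.mean(0).round(4),cv2.minEnclosingCircle((P[:,:2]*1000).astype(np.float32)),np.median(P[:,2]))
    print("  px",u.min(),u.max(),v.min(),v.max())
cv2.imwrite("pics/j1.png",s["image"])
E
```

```text
t 35.0 p [ 390.1 -182.7  160.5] psi -0.0 w 85.4 gf 0.0 F [ 0.6 -0.4  0.3] tilt [ 0.001  0.    -1.   ]
0.028 893 [ 0.3913 -0.1834  0.0348] ((388.29083251953125, -183.35350036621094), 18.89188003540039) 0.03496688753898103
  px 301 340 173 211
0.045 334 [ 0.389  -0.1834  0.0492] ((388.4620056152344, -183.39129638671875), 9.333571434020996) 0.04926644470901634
  px 310 330 188 207
```

The weight circle is found at (388.4, −183.4), r = 18.9 mm, as expected. With the bias corrected, I descend at (388.8, −182.2) to z = 0.008.

```bash
python3 - <<'E'
from h import *
go((.3888,-.1822,.008,0))
E
```

```text
8 rows
[{"tx": -0.01, "ty": 0.0, "tz": 0.95, "wx": 0.0, "wy": 0.0, "wz": 0.0}, {"tx": -0.01, "ty": 0.0, "tz": 0.95, "wx": 0.0, "wy": 0.0, "wz": 0.0}, {"tx": -0.01, "ty": 0.0, "tz": 0.95, "wx": 0.0, "wy": 0.0, "wz": 0.0}, {"tx": -0.01, "ty": 0.0, "tz": 0.95, "wx": 0.0, "wy": 0.0, "wz": 0.0}, {"tx": -0.01, "ty": 0.0, "tz": 0.96, "wx": 0.0, "wy": 0.0, "wz": 0.0}, {"tx": -0.01, "ty": -0.01, "tz": 0.95, "wx": 0.0, "wy": 0.0, "wz": 0.0}, {"tx": -0.01, "ty": 0.0, "tz": 0.96, "wx": 0.0, "wy": 0.0, "wz": 0.0}, {"tx": -0.01, "ty": -0.01, "tz": 0.95, "wx": 0.0, "wy": 0.0, "wz": 0.0}]
```

>>> {"api": "jog_arm", "payload": {"motion": [{"tx":-0.01,"ty":0.0,"tz":0.95,"wx":0.0,"wy":0.0,"wz":0.0},{"tx":-0.01,"ty":0.0,"tz":0.95,"wx":0.0,"wy":0.0,"wz":0.0},{"tx":-0.01,"ty":0.0,"tz":0.95,"wx":0.0,"wy":0.0,"wz":0.0},{"tx":-0.01,"ty":0.0,"tz":0.95,"wx":0.0,"wy":0.0,"wz":0.0},{"tx":-0.01,"ty":0.0,"tz":0.96,"wx":0.0,"wy":0.0,"wz":0.0},{"tx":-0.01,"ty":-0.01,"tz":0.95,"wx":0.0,"wy":0.0,"wz":0.0},{"tx":-0.01,"ty":0.0,"tz":0.96,"wx":0.0,"wy":0.0,"wz":0.0},{"tx":-0.01,"ty":-0.01,"tz":0.95,"wx":0.0,"wy":0.0,"wz":0.0}]}}

```text
time: 36.05
ee_pos: [0.3891, -0.182, 0.0074]
ee_rot: [0.0, 1.0, 0.001, 0.0]
wrist_force: [0.6, 0.1, -0.1]
width: 0.0851
gripper_force: 0.0
```

>>> {"api": "jog_arm", "payload": {"motion": [{"tx":0.0,"ty":0.0,"tz":0.0,"wx":0.0,"wy":0.0,"wz":0.0},{"tx":0.0,"ty":0.0,"tz":0.0,"wx":0.0,"wy":0.0,"wz":0.0}]}}

```text
time: 36.3
ee_pos: [0.389, -0.1823, 0.0084]
ee_rot: [0.0, 1.0, 0.0, 0.0]
wrist_force: [0.5, 0.7, 0.8]
width: 0.0853
gripper_force: 0.0
```

>>> {"api": "jog_arm", "payload": {"motion": [{"tx":0.0,"ty":0.0,"tz":0,"wx":0.0,"wy":0.0,"wz":0.0},{"tx":0.0,"ty":0.0,"tz":0,"wx":0.0,"wy":0.0,"wz":0.0},{"tx":0.0,"ty":0.0,"tz":0,"wx":0.0,"wy":0.0,"wz":0.0},{"tx":0.0,"ty":0.0,"tz":0,"wx":0.0,"wy":0.0,"wz":0.0},{"tx":0.0,"ty":0.0,"tz":0,"wx":0.0,"wy":0.0,"wz":0.0},{"tx":0.0,"ty":0.0,"tz":0,"wx":0.0,"wy":0.0,"wz":0.0},{"tx":0.0,"ty":0.0,"tz":0,"wx":0.0,"wy":0.0,"wz":0.0}], "claw": 0}}

```text
time: 37.17
ee_pos: [0.389, -0.1826, 0.0087]
ee_rot: [0.0, 1.0, -0.0, 0.001]
wrist_force: [-0.6, 0.6, 10.4]
width: 0.0356
gripper_force: 58.9
```

>>> {"api": "jog_arm", "payload": {"motion": [{"tx":0.0,"ty":0.0,"tz":-0.5,"wx":0.0,"wy":0.0,"wz":0.0},{"tx":0.0,"ty":0.0,"tz":0.0,"wx":0.0,"wy":0.0,"wz":0.0},{"tx":0.0,"ty":0.0,"tz":0.0,"wx":0.0,"wy":0.0,"wz":0.0}]}}

```text
time: 37.55
ee_pos: [0.3887, -0.1824, 0.018]
ee_rot: [0.0, 1.0, -0.0, 0.0]
wrist_force: [0.8, 0.3, -3.1]
width: 0.0363
gripper_force: 61.2
```

```bash
python3 -c "
from h import *
pose()
go((.39,-.18,.12,0),(.46,-.08,.17,.5),(.48,.08,.17,1.2),(.5194,.2485,.12,1.749))"
```

```text
t 37.55 p [ 388.7 -182.4   18. ] psi -0.0 w 36.3 gf 61.2 F [ 0.8  0.3 -3.1] tilt [ 0.001 -0.    -1.   ]
32 rows
[{"tx": 0.01, "ty": -0.02, "tz": -0.85, "wx": 0.0, "wy": 0.0, "wz": 0.0}, {"tx": 0.01, "ty": -0.02, "tz": -0.85, "wx": 0.0, "wy": 0.0, "wz": 0.0}, {"tx": 0.01, "ty": -0.02, "tz": -0.85, "wx": 0.0, "wy": 0.0, "wz": 0.0}, {"tx": 0.01, "ty": -0.02, "tz": -0.85, "wx": 0.0, "wy": 0.0, "wz": 0.0}, {"tx": 0.01, "ty": -0.02, "tz": -0.85, "wx": 0.0, "wy": 0.0, "wz": 0.0}, {"tx": 0.02, "ty": -0.02, "tz": -0.85, "wx": 0.0, "wy": 0.0, "wz": 0.0}, {"tx": 0.5, "ty": -0.71, "tz": -0.36, "wx": 0.0, "wy": 0.0, "wz": -0.48}, {"tx": 0.55, "ty": -0.68, "tz": -0.36, "wx": 0.0, "wy": 0.0, "wz": -0.48}]
[{"tx": 0.6, "ty": -0.64, "tz": -0.36, "wx": 0.0, "wy": 0.0, "wz": -0.47}, {"tx": 0.64, "ty": -0.59, "tz": -0.35, "wx": 0.0, "wy": 0.0, "wz": -0.48}, {"tx": 0.68, "ty": -0.54, "tz": -0.36, "wx": 0.0, "wy": 0.0, "wz": -0.47}, {"tx": 0.72, "ty": -0.5, "tz": -0.35, "wx": 0.0, "wy": 0.0, "wz": -0.48}, {"tx": 0.75, "ty": -0.44, "tz": -0.36, "wx": 0.0, "wy": 0.0, "wz": -0.47}, {"tx": 0.52, "ty": -0.73, 
[... 664 characters left out ...]
0.25, "wx": 0.0, "wy": 0.0, "wz": -0.37}, {"tx": 0.86, "ty": -0.07, "tz": 0.25, "wx": 0.0, "wy": 0.0, "wz": -0.37}]
[{"tx": 0.87, "ty": -0.03, "tz": 0.25, "wx": 0.0, "wy": 0.0, "wz": -0.37}, {"tx": 0.86, "ty": 0.02, "tz": 0.25, "wx": 0.0, "wy": 0.0, "wz": -0.36}, {"tx": 0.86, "ty": 0.07, "tz": 0.25, "wx": 0.0, "wy": 0.0, "wz": -0.37}, {"tx": 0.86, "ty": 0.12, "tz": 0.25, "wx": 0.0, "wy": 0.0, "wz": -0.36}, {"tx": 0.85, "ty": 0.16, "tz": 0.25, "wx": 0.0, "wy": 0.0, "wz": -0.37}, {"tx": 0.84, "ty": 0.21, "tz": 0.25, "wx": 0.0, "wy": 0.0, "wz": -0.36}, {"tx": 0.83, "ty": 0.25, "tz": 0.25, "wx": 0.0, "wy": 0.0, "wz": -0.37}, {"tx": 0.81, "ty": 0.3, "tz": 0.25, "wx": 0.0, "wy": 0.0, "wz": -0.36}]
```

Gripped: 3 N load on the wrist, which matches 0.3 kg. Carry it over.

>>> {"api": "jog_arm", "payload": {"motion": [{"tx":0.01,"ty":-0.02,"tz":-0.85,"wx":0.0,"wy":0.0,"wz":0.0},{"tx":0.01,"ty":-0.02,"tz":-0.85,"wx":0.0,"wy":0.0,"wz":0.0},{"tx":0.01,"ty":-0.02,"tz":-0.85,"wx":0.0,"wy":0.0,"wz":0.0},{"tx":0.01,"ty":-0.02,"tz":-0.85,"wx":0.0,"wy":0.0,"wz":0.0},{"tx":0.01,"ty":-0.02,"tz":-0.85,"wx":0.0,"wy":0.0,"wz":0.0},{"tx":0.02,"ty":-0.02,"tz":-0.85,"wx":0.0,"wy":0.0,"wz":0.0},{"tx":0.5,"ty":-0.71,"tz":-0.36,"wx":0.0,"wy":0.0,"wz":-0.48},{"tx":0.55,"ty":-0.68,"tz":-0.36,"wx":0.0,"wy":0.0,"wz":-0.48}]}}

```text
time: 38.55
ee_pos: [0.4101, -0.1511, 0.1345]
ee_rot: [-0.0, 0.997, 0.073, 0.0]
wrist_force: [-0.1, -0.8, -2.7]
width: 0.036
gripper_force: 61.2
```

>>> {"api": "jog_arm", "payload": {"motion": [{"tx":0.6,"ty":-0.64,"tz":-0.36,"wx":0.0,"wy":0.0,"wz":-0.47},{"tx":0.64,"ty":-0.59,"tz":-0.35,"wx":0.0,"wy":0.0,"wz":-0.48},{"tx":0.68,"ty":-0.54,"tz":-0.36,"wx":0.0,"wy":0.0,"wz":-0.47},{"tx":0.72,"ty":-0.5,"tz":-0.35,"wx":0.0,"wy":0.0,"wz":-0.48},{"tx":0.75,"ty":-0.44,"tz":-0.36,"wx":0.0,"wy":0.0,"wz":-0.47},{"tx":0.52,"ty":-0.73,"tz":0.0,"wx":0.0,"wy":0.0,"wz":-0.52},{"tx":0.58,"ty":-0.68,"tz":0.0,"wx":0.0,"wy":0.0,"wz":-0.52},{"tx":0.63,"ty":-0.64,"tz":0.0,"wx":0.0,"wy":0.0,"wz":-0.52}]}}

```text
time: 39.55
ee_pos: [0.4667, -0.0258, 0.1699]
ee_rot: [-0.0, 0.933, 0.36, 0.0]
wrist_force: [0.6, -0.5, -3.9]
width: 0.0357
gripper_force: 61.1
```

>>> {"api": "jog_arm", "payload": {"motion": [{"tx":0.68,"ty":-0.59,"tz":0.0,"wx":0.0,"wy":0.0,"wz":-0.52},{"tx":0.72,"ty":-0.53,"tz":0.0,"wx":0.0,"wy":0.0,"wz":-0.52},{"tx":0.76,"ty":-0.47,"tz":0.0,"wx":0.0,"wy":0.0,"wz":-0.52},{"tx":0.79,"ty":-0.41,"tz":0.0,"wx":0.0,"wy":0.0,"wz":-0.52},{"tx":0.83,"ty":-0.35,"tz":0.0,"wx":0.0,"wy":0.0,"wz":-0.52},{"tx":0.84,"ty":-0.29,"tz":0.0,"wx":0.0,"wy":0.0,"wz":-0.51},{"tx":0.86,"ty":-0.12,"tz":0.25,"wx":0.0,"wy":0.0,"wz":-0.37},{"tx":0.86,"ty":-0.07,"tz":0.25,"wx":0.0,"wy":0.0,"wz":-0.37}]}}

```text
time: 40.55
ee_pos: [0.4882, 0.1145, 0.1596]
ee_rot: [0.0, 0.792, 0.611, 0.0]
wrist_force: [0.5, -0.2, -2.8]
width: 0.0359
gripper_force: 61.1
```

>>> {"api": "jog_arm", "payload": {"motion": [{"tx":0.87,"ty":-0.03,"tz":0.25,"wx":0.0,"wy":0.0,"wz":-0.37},{"tx":0.86,"ty":0.02,"tz":0.25,"wx":0.0,"wy":0.0,"wz":-0.36},{"tx":0.86,"ty":0.07,"tz":0.25,"wx":0.0,"wy":0.0,"wz":-0.37},{"tx":0.86,"ty":0.12,"tz":0.25,"wx":0.0,"wy":0.0,"wz":-0.36},{"tx":0.85,"ty":0.16,"tz":0.25,"wx":0.0,"wy":0.0,"wz":-0.37},{"tx":0.84,"ty":0.21,"tz":0.25,"wx":0.0,"wy":0.0,"wz":-0.36},{"tx":0.83,"ty":0.25,"tz":0.25,"wx":0.0,"wy":0.0,"wz":-0.37},{"tx":0.81,"ty":0.3,"tz":0.25,"wx":0.0,"wy":0.0,"wz":-0.36}]}}

```text
time: 41.55
ee_pos: [0.5196, 0.2496, 0.1197]
ee_rot: [0.0, 0.64, 0.768, 0.0]
wrist_force: [0.0, 0.3, -3.4]
width: 0.0359
gripper_force: 61.1
```

>>> {"api": "jog_arm", "payload": {"motion": [{"tx":0,"ty":0,"tz":0,"wx":0.0,"wy":0.0,"wz":0},{"tx":0,"ty":0,"tz":0,"wx":0.0,"wy":0.0,"wz":0}]}}

```text
time: 41.8
ee_pos: [0.5193, 0.2484, 0.12]
ee_rot: [0.0, 0.641, 0.767, 0.0]
wrist_force: [0.0, -0.6, -3.1]
width: 0.0359
gripper_force: 61.1
```

```bash
python3 - <<'E'
from h import *
pose()
s=snapshot("wrist");C=cloud(s);st=manip.get_state();p=st["ee_pos"];q=st["ee_rot"];R=Ro.from_quat([q[1],q[2],q[3],q[0]]).as_matrix()
L=(C-p)@R*1000
for lo,hi in((-45,-38),(-30,-22)):
    m=(L[...,2]>lo)&(L[...,2]<hi)&(np.hypot(L[...,0],L[...,1])<25)&(abs(L[...,1])<14);print(m.sum(),cv2.minEnclosingCircle(L[m][:,:2].astype(np.float32)) if m.sum() else 0)
go((.5194,.2485,.0425,1.749))
E
```

```text
t 41.8 p [519.3 248.4 120. ] psi 1.749 w 35.9 gf 61.1 F [ 0.  -0.6 -3.1] tilt [ 0. -0. -1.]
1366 ((-1.1851757764816284, 0.8207786083221436), 9.91157341003418)
2551 ((-0.9575774669647217, 0.7249462008476257), 19.162303924560547)
4 rows
[{"tx": 0.0, "ty": 0.0, "tz": 0.97, "wx": 0.0, "wy": 0.0, "wz": 0.0}, {"tx": 0.0, "ty": 0.0, "tz": 0.97, "wx": 0.0, "wy": 0.0, "wz": 0.0}, {"tx": 0.01, "ty": 0.0, "tz": 0.97, "wx": 0.0, "wy": 0.0, "wz": 0.0}, {"tx": 0.0, "ty": 0.01, "tz": 0.97, "wx": 0.0, "wy": 0.0, "wz": 0.0}]
```

>>> {"api": "jog_arm", "payload": {"motion": [{"tx":0.02,"ty":0.0,"tz":0.97,"wx":0.0,"wy":0.0,"wz":0.0},{"tx":0.0,"ty":0.0,"tz":0.97,"wx":0.0,"wy":0.0,"wz":0.0},{"tx":0.01,"ty":0.0,"tz":0.97,"wx":0.0,"wy":0.0,"wz":0.0},{"tx":0.0,"ty":0.01,"tz":0.97,"wx":0.0,"wy":0.0,"wz":0.0},{"tx":0.0,"ty":0.0,"tz":0.1,"wx":0.0,"wy":0.0,"wz":0.0},{"tx":0.0,"ty":0.0,"tz":0.0,"wx":0.0,"wy":0.0,"wz":0.0},{"tx":0.0,"ty":0.0,"tz":0.0,"wx":0.0,"wy":0.0,"wz":0.0}]}}

```text
time: 42.72
ee_pos: [0.5197, 0.2489, 0.0408]
ee_rot: [0.0, 0.642, 0.767, 0.0]
wrist_force: [0.8, 0.3, -2.7]
width: 0.0357
gripper_force: 61.3
```

>>> {"api": "jog_arm", "payload": {"motion": [{"tx":0.0,"ty":0.0,"tz":0.03,"wx":0.0,"wy":0.0,"wz":0.0},{"tx":0.0,"ty":0.0,"tz":0.0,"wx":0.0,"wy":0.0,"wz":0.0}]}}

```text
time: 42.98
ee_pos: [0.5197, 0.249, 0.0403]
ee_rot: [0.0, 0.641, 0.767, 0.0]
wrist_force: [-1.4, -1.0, 2.7]
width: 0.0358
gripper_force: 61.7
```

Contact: the force went from −2.7 to +2.7 N. Release and lift.

>>> {"api": "jog_arm", "payload": {"motion": [{"tx":0.0,"ty":0.0,"tz":0.0,"wx":0.0,"wy":0.0,"wz":0.0},{"tx":0.0,"ty":0.0,"tz":0.0,"wx":0.0,"wy":0.0,"wz":0.0},{"tx":0.0,"ty":0.0,"tz":0.0,"wx":0.0,"wy":0.0,"wz":0.0},{"tx":0.0,"ty":0.0,"tz":0.0,"wx":0.0,"wy":0.0,"wz":0.0},{"tx":0.0,"ty":0.0,"tz":0.0,"wx":0.0,"wy":0.0,"wz":0.0},{"tx":0.0,"ty":0.0,"tz":-0.3,"wx":0.0,"wy":0.0,"wz":0.0},{"tx":0.0,"ty":0.0,"tz":-0.8,"wx":0.0,"wy":0.0,"wz":0.0},{"tx":0.0,"ty":0.0,"tz":-1,"wx":0.0,"wy":0.0,"wz":0.0}], "claw": 1}}

```text
time: 43.98
ee_pos: [0.5195, 0.2491, 0.0831]
ee_rot: [0.0, 0.641, 0.767, 0.0]
wrist_force: [-0.4, -0.1, 0.0]
width: 0.0855
gripper_force: 0.0
```

>>> {"api": "jog_arm", "payload": {"motion": [{"tx":0.0,"ty":0.0,"tz":-1,"wx":0.0,"wy":0.0,"wz":0.0},{"tx":0.0,"ty":0.0,"tz":-1,"wx":0.0,"wy":0.0,"wz":0.0},{"tx":0.0,"ty":0.0,"tz":-1,"wx":0.0,"wy":0.0,"wz":0.0},{"tx":0.0,"ty":0.0,"tz":-1,"wx":0.0,"wy":0.0,"wz":0.0},{"tx":0.0,"ty":0.0,"tz":0.0,"wx":0.0,"wy":0.0,"wz":0.0},{"tx":0.0,"ty":0.0,"tz":0.0,"wx":0.0,"wy":0.0,"wz":0.0}]}}

```text
time: 44.72
ee_pos: [0.5192, 0.249, 0.1617]
ee_rot: [0.0, 0.641, 0.767, 0.0]
wrist_force: [-0.3, -0.1, -0.8]
width: 0.0849
gripper_force: 0.0
```

```bash
python3 - <<'E'
from h import *
pose();s=snapshot("wrist")
cv2.imwrite("pics/z1.png",cv2.resize(s["image"][50:270,200:440],None,fx=2.6,fy=2.6,interpolation=cv2.INTER_CUBIC))
C=cloud(s)
for lo,hi in((.060,.070),(.074,.088)):
    P=C[(C[...,2]>lo)&(C[...,2]<hi)&(np.hypot(C[...,0]-.5194,C[...,1]-.2485)<.03)];print(cv2.minEnclosingCircle((P[:,:2]*1000).astype(np.float32)),np.median(P[:,2]))
E
```

```text
t 44.73 p [519.2 249.  161.7] psi 1.749 w 84.9 gf 0.0 F [-0.3 -0.1 -0.8] tilt [ 0. -0. -1.]
((520.9505615234375, 247.95172119140625), 18.96628761291504) 0.06661004148779999
((520.7908935546875, 247.64328002929688), 9.701220512390137) 0.08087016177725559
```

View pics/z1.png

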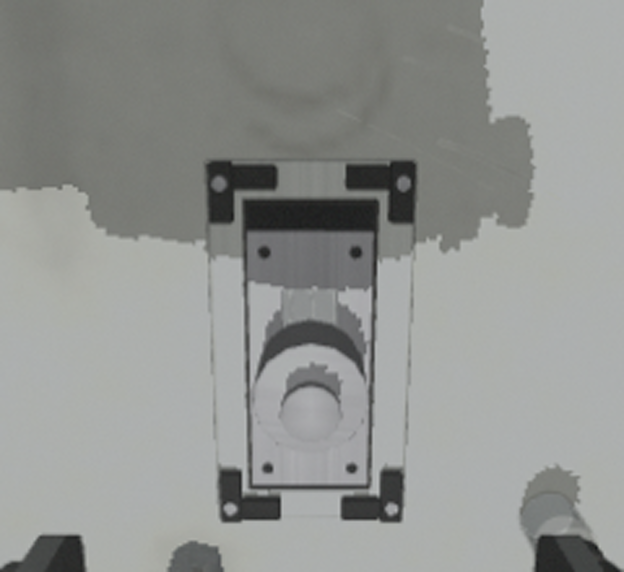

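The full stack is standing: weight upright at crop (311,400), cover and heater square within the guides (columns 208–415). By the depth readings, the weight is within about 2 mm of the cover centre. Handing in.

```bash
python3 -c "
from rig import manip
print(manip.hand_in())"
```

```text
the job is handed in; nothing more can be done
None
```

The heater, chip, cover and large weight are stacked, centred and released in the jig; the job was handed in at about 45 s of the 144 s limit, but no verdict came back.

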